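# Clear the pallet slab and lay a pinwheel layer of valve-body blanks

### The arm

A 6-joint arm with a two-finger parallel gripper is mounted at the origin on the work surface. World frame = base frame: x ahead of the robot, y to its left, z up, the work surface at z = 0. Lengths are in m, angles in rad, forces in N, time in s.
With the tool pointing down it reaches from about 0.4 to 0.825 m from the base axis. Payload 7 kg.
Tool frame: the origin (TCP) lies between the finger pads, 19 mm behind the fingertips; this is the grasp point; z points along the fingers, y is the line along which they close (so a half turn about z gives the same grasp; the last joint's range is limited). The gripper opens to 88 mm and grips with 3 to 60 N. Pads are 19 mm wide; open, the fingers measure 130 mm over their backs; the gripper's body (78 mm by 193 mm) begins 47 mm behind the grasp point.
Start: joints at [1.388, 0.359, 0.012, 0, -1.224, -0.288], TCP at [0.306, 0.602, 0.245] pointing down, gripper open.
Joint ranges: [-3.07, 3.07], [-1.43, 2.12], [-1.02, 1.25], [-3.03, 1.67], [-3.05, -0], [-3.03, 3.03]. Speed limits (rad/s): [2.39, 2.39, 3.01, 3.14, 3.14, 3.14].

### API

Orientations are given as [roll, pitch, yaw] about the fixed x, y, z axes, in that order (R = Rz(yaw) Ry(pitch) Rx(roll)).
In Python, from station import get_state, grab_frame, calibration, job_done, boxes_of, regions_of, spot_point gives the robot as it stands. The module is installed in compiled form; this text tells all that it offers.
- The arm moves only by the tool arm_command, never from a script. Its argument "commands" is a list of rows, each an object of numbers: "tx", "ty", "tz": the shift along the tool's x, y, z each as a share of 25 cm, from -1 to 1; "twist": the turn about the tool's z as a share of 180 degrees, from -1 to 1. A call has exactly 8 rows; each row is the pose to reach, as a shift and turn from the pose commanded when the call began, along the tool's axes at that moment, turning the shorter way round; what a row does not reach only later rows make up. A row lasts 1/12 s, in which the tool goes at most 41.7 mm and 7.16 degrees, less where a joint would pass 70% of its speed; a pose out of reach is approached as far as the arm can. A call with a number of a shift or a turn outside -1 to 1 is refused whole. A call with a gripper value outside its range is refused whole. "claw" is the opening, from 0 (shut) to 1 (fully open), set as the call begins (left out, the last holds). The fingers move at their own pace and stop on an object; "grip_force" is the grip in N (left out, the last holds). Time passes only in rows, so rows that repeat a pose let the fingers close, or fill a call up. It gives the time, the measured TCP pose, the force, the opening and the grip force at its end, in the units of the state.
- get_state(): the state, without advancing time (a new reading comes with each control period).
- grab_frame(name): name is "side" or "top"; returns the picture (400x640x3 uint8, red, green, blue); there is no depth.
- calibration(name): a dict with "camera_matrix" (3x3 intrinsics, pixels), "k1" (the pictures are not rectified: a ray, as slopes to the right and down, at radius r is drawn at 1 + k1 r^2 times it, then the intrinsics apply), "extrinsics" (4x4, takes a point from camera to world coordinates). Camera axes: x right, y down, z forward; pixel columns grow to the right and rows downward; lengths in m; the calibration is good to about 2 mm. A picture is of the moment at which its call begins. calibration takes no time and is no camera call.
- job_done(): hands the job in; it is judged then, once.
Trained networks look in the newest picture that a camera, given by its name, has taken for a name from the list of things; names that differ only in an ending like _2 or _b are one class to them, and where a whole thing is asked for, a point or a joint stands for the part that bears it (a point fixed in the world has none). Each returns a list of dicts, best first, with "score" (0 to 1); they miss things now and then, are a little off and sometimes report something else, mostly with a low value. They report only what shows in the picture. A call takes as long as a camera call. They do not tell look-alikes from the thing itself.
- boxes_of(query, camera): "rect" ([left, top, right, bottom] in pixels, round what is visible of it).
- regions_of(query, camera): "region" (400x640 bool, what is visible of it) and "rect" ([left, top, right, bottom] in pixels, round what is visible of it).
- spot_point(query, camera): "uv" ([column, row] in pixels: a listed point, or the origin of a listed thing).
The state is a dict: "t": time; "q": joint angles; "qd": joint speeds; "joint_efforts": joint torques, N m; "eef_pos": TCP position; "ee_rot": TCP orientation; "force": force on the tool from outside, world axes, zero at the start; "moment": the same for the moment, N m; "width": finger opening in m; "gripper_force": force on a finger pad.
Only numpy, scipy, OpenCV 4.12 (cv2) and the standard library are available. Lean on these libraries where they do the work, as an engineer would, in place of code of your own. Each camera call takes 0.05 s, during which the arm holds its last target. There are 200 camera calls.

### The job

Pick up the scraper block and, with its foot down on the black pallet slab, sweep the loose chips into the steel gutter along the slab's right side (keep fingers and blanks off the chips), then stand the scraper upright on the bench off the slab. Then complete the interlocking pinwheel layer: two blanks already lie along the curbs, so lay the other two flat, one across the near end of the corner blank and the last one along the open right side (each blank crosswise to its neighbours, its end against the next one's side, a square hole in the middle), and let go. Finally press the layer firmly but not hard, first towards the far curb and then towards the left curb, until all four blanks are tight in the corner with no gaps, and leave the other things on the bench alone.

Things in the scene. Friction and masses are not known exactly. Their poses are not given: they have to be found in the camera images.
- slab: fixed black pallet slab 190 x 190 mm, 20 mm thick (top at z = 20 mm); origin: centre of its underside, x towards far curb, y towards side (left) curb. Near and right edges are open. Along the right edge runs the gutter, a steel pan 65 mm wide (slab y -95 to -160 mm), floor 3 mm high, lips 12 mm high. When tight, the corner blank's centre is at slab (28, 55.5), the far blank's at (55.5, -27) mm.
- near_place (a point): unmarked point on the slab top, at slab (-54.5, 28) mm: where the centre of a blank laid along slab y ends when the layer is tight, its left end against the side curb, its far side against the near end of the corner blank.
- last_place (a point): as near_place, at slab (-27, -54.5) mm: centre of a blank along slab x, its far end against the near side of the far blank, its left side against the right end of the blank at near_place. The 55 x 55 mm hole left in the middle of the layer is centred at slab (0.5, 0.5) and has room for one finger.
- far_curb: fixed low steel bar on the slab along its far edge: 12 mm wide, 190 mm long, 10 mm high above the slab top; origin at the centre of its underside (slab x = 89, y = 0). Its inner face is at slab x = 83 mm. The blanks stand 45 mm above the curbs, so fingers can hold a blank above a curb.
- side_curb: the same bar (12 mm wide, 178 mm long, 10 mm high) along the slab's left edge; origin at slab x = -6, y = 89 mm. Its inner face is at slab y = 83 mm. Pressing the whole layer home towards a curb takes 20 to 30 N in all; a blank must not be rammed against a curb with over 45 N.
- corner_blank: hollow die-cast aluminium block 110 mm long (its x), 55 mm wide (its y), 55 mm high, about 0.3 kg, dark pocket and two holes marked on top (all faces flat). Origin: centre of its underside, z up; the same either way round. Lies loose on the slab, lengthwise along slab x in the corner of the curbs, 1 to 3 mm short of both; slides at 1.5 to 4 N.
- far_blank: hollow die-cast aluminium block 110 mm long (its x), 55 mm wide (its y), 55 mm high, about 0.3 kg, dark pocket and two holes marked on top (all faces flat). Origin: centre of its underside, z up; the same either way round. Lies loose on the slab along slab y, 1 to 3 mm short of the far curb, its left end up to 6 mm from home; slides likewise.
- blank_a: hollow die-cast aluminium block 110 mm long (its x), 55 mm wide (its y), 55 mm high, about 0.3 kg, dark pocket and two holes marked on top (all faces flat). Origin: centre of its underside, z up; the same either way round. Lies on the bench left of the slab, lengthwise roughly along x. blank_a and blank_b are interchangeable.
- blank_b: hollow die-cast aluminium block 110 mm long (its x), 55 mm wide (its y), 55 mm high, about 0.3 kg, dark pocket and two holes marked on top (all faces flat). Origin: centre of its underside, z up; the same either way round. As blank_a.
- scraper: grey plastic scraper block standing upright on the bench left of the slab: foot 100 mm long (its x), 26 mm thick (its y), 35 mm high; on it a black upright handle 44 mm (x) by 34 mm (y) from 34 up to 100 mm above the underside, to be gripped across its y; 0.25 kg. Origin: centre of its underside, z up. Held with the TCP 84 mm above its underside the fingers pass over the blanks.
- chip1: loose metal chip 24 mm long (its x), 11 mm wide, 9 mm high, lying on the free middle of the slab, within slab x -64 to 0 and y -66 to -26 mm (centres), any yaw; origin: centre of its underside when upright.
- chip2: loose metal chip 24 mm long (its x), 11 mm wide, 9 mm high, lying on the free middle of the slab, within slab x -64 to 0 and y -66 to -26 mm (centres), any yaw; origin: centre of its underside when upright.
- chip3: loose metal chip 24 mm long (its x), 11 mm wide, 9 mm high, lying on the free middle of the slab, within slab x -64 to 0 and y -66 to -26 mm (centres), any yaw; origin: centre of its underside when upright.
- oil_bottle: bystander: white bottle, 60 mm across, 160 mm high, on the bench beyond the work; origin at its underside.
- wrench: bystander: steel wrench 170 mm long lying beyond the slab; origin under its middle.
- parts_cup: bystander: grey bowl 80 mm across, 50 mm high, right of the slab, nearer the robot; origin at its underside.
There are look-alikes about, which are no part of the job. Leave any yellow look-alike of the scraper alone.

How it is judged:
By the outcome, as a careful person would: the job done as asked, in the order asked, and still so for the second after the job is handed in, with the robot touching nothing.
It also fails if it takes over 72 s, if anything falls off the work surface, if the arm or the gripper's body presses on something with over 40 N, if the wrist force passes 120 N, or if a joint passes its speed limit or range.

## Working session

There is one attempt and no reset: what is moved stays moved. The work goes in short steps, Python scripts to look and compute and a tool call to move; the robot and the scene stay as the last step left them, time stands still between calls to the robot, and variables do not carry over. Pictures are saved under pics/ and viewed, at most 10 in all, crops included, and the job is handed in when it is done.

Besides the shell and the picture viewer there is one more tool, called after "Request:" as name(argument=value, ...), one argument or row to a line, values as JSON. arm_command: Moves the arm, as the interface text tells. Shift numbers are shares of 25 cm and turn numbers shares of 180 degrees, none past 1 either way. Its arguments: {"type":"object","properties":{"commands":{"type":"array"},"claw":{"type":"number"},"grip_force":{"type":"number"}},"required":["commands"]}

```bash
mkdir -p pics; cat > h.py <<'E'
import numpy as np, cv2
from station import *
def px2w(uv,cam,z):
    c=calibration(cam);K=np.array(c["camera_matrix"]);E=np.array(c["extrinsics"]);k=c["k1"]
    d=np.linalg.inv(K)@[uv[0],uv[1],1.];p=d[:2].copy()
    for _ in range(20): p=d[:2]/(1+k*(p@p))
    r=E[:3,:3]@[p[0],p[1],1];o=E[:3,3]
    return o+r*(z-o[2])/r[2]
def w2px(P,cam):
    c=calibration(cam);K=np.array(c["camera_matrix"]);E=np.array(c["extrinsics"]);k=c["k1"]
    q=E[:3,:3].T@(np.array(P)-E[:3,3]);s=q[:2]/q[2];s=s*(1+k*(s@s))
    return (K@[s[0],s[1],1])[:2]
def save(n,im): cv2.imwrite(f"pics/{n}.png",im[:,:,::-1])
E
python3 - <<'E'
from h import *
s=get_state();print({k:np.round(v,3) for k,v in s.items()})
for c in("top","side"):
    save(c,grab_frame(c)); print(c,np.round(calibration(c)["extrinsics"],3).tolist(),calibration(c)["camera_matrix"],calibration(c)["k1"])
for n in["slab","corner_blank","scraper","chip1","far_curb","side_curb"]:
    for r in spot_point(n,"top")[:6]: print(n,np.round(r["uv"],1),round(r["score"],2))
E
```

```text
{'t': np.float64(0.0), 'q': array([ 1.388,  0.359,  0.011, -0.   , -1.224, -0.288]), 'qd': array([ 0.001,  0.   , -0.   , -0.001,  0.   , -0.001]), 'joint_efforts': array([ 2.0000e-03, -5.8271e+01,  2.9305e+01,  6.9970e+00,  7.0000e-03,
       -0.0000e+00]), 'eef_pos': array([0.306, 0.601, 0.244]), 'ee_rot': array([ 3.14 , -0.   , -0.471]), 'force': array([ 0.536,  0.656, -0.2  ]), 'moment': array([ 0.015, -0.067, -0.026]), 'gripper_force': np.float64(0.0), 'width': np.float64(0.088)}
top [[0.015, -0.995, 0.102, 0.419], [-1.0, -0.017, -0.015, 0.07], [0.016, -0.102, -0.995, 1.245], [0.0, 0.0, 0.0, 1.0]] [[479.70536361   0.         314.85347773]
 [  0.         479.70536361 202.4633175 ]
 [  0.           0.           1.        ]] -0.0616078095137285
side [[0.898, -0.296, 0.325, 0.243], [-0.44, -0.595, 0.673, -0.605], [-0.006, -0.748, -0.664, 0.703], [0.0, 0.0, 0.0, 1.0]] [[421.26461294   0.         320.64837662]
 [  0.         421.26461294 198.01455766]
 [  0.           0.           1.        ]] -0.10202331566723344
slab [385.1 197.6] 0.89
corner_blank [364.3 182.7] 0.75
scraper [174.6 158.1] 0.95
scraper [208.7 190.4] 0.66
chip1 [411.5 206.9] 0.56
chip1 [403.1 215.3] 0.46
chip1 [394.8 196.3] 0.42
far_curb [386.  158.8] 0.49
far_curb [261.3 127.6] 0.38
side_curb [349.2 199.8] 0.66
```

View pics/top.png

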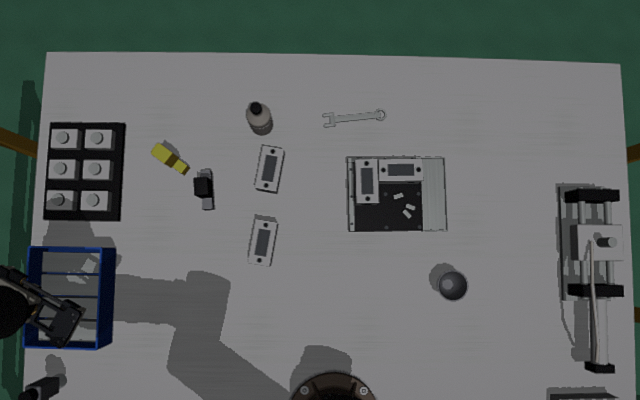

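View pics/side.png

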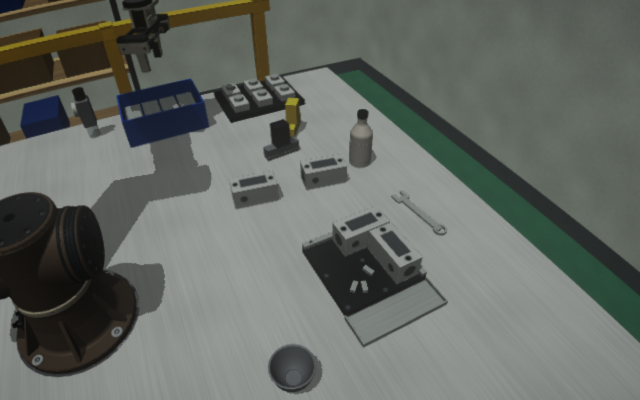

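The grey scraper is at about (204,188) in the top view and the yellow look-alike at (170,158). The blanks are at (268,168) and (263,240), and the slab spans (346–422, 157–231). The chips are at (398,196), (411,207) and (405,214). The grey one fits the description, and I'll confirm it in a crop.

```bash
cat >> h.py <<'E'
from scipy.optimize import minimize
def boxpts(x,y,a,l,w,z0,z1):
    c,s=np.cos(a),np.sin(a)
    return [[x+c*u-s*v,y+s*u+c*v,z] for u in(-l/2,l/2) for v in(-w/2,w/2) for z in(z0,z1)]
def render(parts,cam,off,S,shape):
    im=np.zeros(shape,np.uint8)
    for P in parts:
        p=np.array([w2px(q,cam) for q in P]);p=((p+.5)-off)*S-.5
        h=cv2.convexHull(p.astype(np.float32))
        cv2.fillConvexPoly(im,np.round(h*16).astype(np.int32),255,shift=4)
    return im
def fit(masks,model,x0,S=6):
    """masks {cam:bool}; model(x)->list of point lists; max IoU"""
    pre={}
    for cam,m in masks.items():
        r,c=np.where(m);off=np.array([c.min()-12,r.min()-12]);h=r.max()-r.min()+25;w=c.max()-c.min()+25
        sub=np.zeros((h,w),np.uint8);sub[r-off[1],c-off[0]]=255
        up=cv2.resize(sub,(w*S,h*S),interpolation=cv2.INTER_LINEAR)>127
        pre[cam]=(off,up)
    def cost(x):
        t=0
        for cam,(off,up) in pre.items():
            r=render(model(x),cam,off,S,up.shape)>0
            t-=(r&up).sum()/max(1,(r|up).sum())
        return t/len(pre)
    best=None
    st=np.array([np.r_[0*np.array(x0)]]+[np.eye(len(x0))[i]*([.01,.01,.15]+[.004]*9)[i] for i in range(len(x0))])
    x=np.array(x0,float)
    for _ in range(2):
        r=minimize(cost,x,method="Nelder-Mead",options=dict(initial_simplex=x+st,xatol=1e-5,fatol=1e-6,maxiter=400));x=r.x
    return x,-r.fun
def near(res,uv,d=14):
    g=[r for r in res if np.hypot((r["rect"][0]+r["rect"][2])/2-uv[0],(r["rect"][1]+r["rect"][3])/2-uv[1])<d]
    return g[0]["region"] if g else None
E
python3 - <<'E'
from h import *
M={}
for cam in("top","side"):
    for n in["slab","corner_blank","scraper","chip1","far_curb","side_curb"]:
        R=regions_of(n,cam)
        for i,r in enumerate(R[:6]):
            print(cam,n,i,np.round(r["rect"]),round(r["score"],2),r["region"].sum()); M[f"{cam}|{n}|{i}"]=r["region"]
np.savez("m.npz",**M)
t=cv2.imread("pics/top.png")
a=cv2.resize(t[140:240,335:460],None,fx=4.8,fy=4.8,interpolation=cv2.INTER_CUBIC)[:,:600]
b=cv2.resize(t[135:235,140:220],None,fx=2.5,fy=4.8/1.92,interpolation=cv2.INTER_CUBIC)
im=np.zeros((480,800,3),np.uint8);im[:,:600]=a;im[:b.shape[0],600:]=b
cv2.imwrite("pics/crop1.png",im)
E
```

```text
top slab 0 [346. 157. 449. 233.] 0.95 4959
top slab 1 [438. 272. 470. 299.] 0.5 753
top corner_blank 0 [355. 159. 381. 206.] 0.78 1138
top corner_blank 1 [377. 161. 425. 182.] 0.28 1066
top corner_blank 2 [190. 168. 216. 210.] 0.19 646
top scraper 0 [194. 170. 216. 210.] 0.77 605
top scraper 1 [154. 141. 189. 172.] 0.58 480
top far_curb 0 [350. 154. 420. 164.] 0.56 131
top side_curb 0 [349. 163. 351. 231.] 0.67 345
side slab 0 [419. 267. 430. 275.] 0.67 68
side slab 1 [302. 232. 450. 349.] 0.58 7614
side corner_blank 0 [333. 206. 392. 256.] 0.7 1570
side scraper 0 [260. 123. 299. 161.] 0.93 909
side scraper 1 [287.  98. 300. 139.] 0.79 459
side scraper 2 [230. 171. 278. 212.] 0.72 1352
side scraper 3 [350. 110. 373. 166.] 0.57 1045
side scraper 4 [369. 220. 423. 282.] 0.27 2078
side chip1 0 [362. 262. 374. 274.] 0.64 90
side far_curb 0 [418. 265. 426. 273.] 0.64 45
side far_curb 1 [302. 230. 332. 250.] 0.56 244
side far_curb 2 [302. 232. 447. 344.] 0.26 7384
side side_curb 0 [301. 230. 329. 247.] 0.7 215
side side_curb 1 [303. 231. 448. 348.] 0.43 7690
```

View pics/crop1.png

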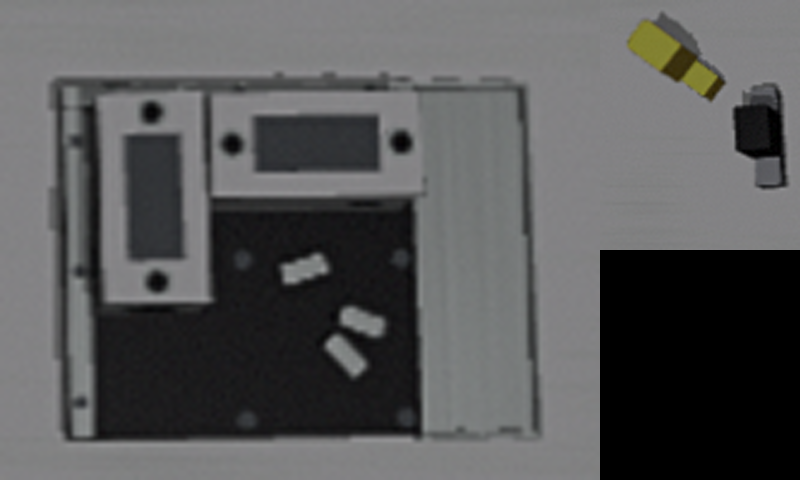

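The crop confirms the grey foot with the black handle at top (204,188) is the scraper; the yellow one is the look-alike. Next I'll measure poses by fitting models to the masks.

```bash
cat > meas.py <<'E'
from h import *
I={c:cv2.imread(f"pics/{c}.png") for c in("top","side")}
def inslab(p,u,v): 
    c,s=np.cos(p[2]),np.sin(p[2]);return p[0]+c*u-s*v,p[1]+s*u+c*v
def sbox(p,u,v,l,w,z0,z1,da=0): return boxpts(*inslab(p,u,v),p[2]+da,l,w,z0,z1)
ROI={"top":(335,140,460,245),"side":(290,195,460,355)}
def blackfit(cams,S=6):
    T={}
    for c in cams:
        x0,y0,x1,y1=ROI[c];g=I[c][y0:y1,x0:x1].max(2)
        up=cv2.resize(g,None,fx=S,fy=S,interpolation=cv2.INTER_LINEAR)
        b=(up<75).astype(np.uint8)
        n,l,st,_=cv2.connectedComponentsWithStats(b);k=1+np.argmax(st[1:,4]);b=(l==k).astype(np.uint8)
        cs,_=cv2.findContours(b,cv2.RETR_EXTERNAL,cv2.CHAIN_APPROX_NONE);f=np.zeros_like(b);cv2.drawContours(f,cs,-1,1,-1)
        f=cv2.morphologyEx(f,cv2.MORPH_OPEN,np.ones((13,13)));T[c]=((x0,y0),f>0)
    def pred(p,c):
        off,m=T[c];r=lambda b:render(b,c,np.array(off),S,m.shape)>0
        occ=r([sbox(p,89,0,12,190,.02,.03),sbox(p,-.006,.089,.178,.012,.02,.03)]) if 0 else r([sbox(p,.089,0,.012,.19,.02,.03),sbox(p,-.006,.089,.178,.012,.02,.03),
          sbox(p,p[3],p[4],.11,.055,.02,.075),sbox(p,p[5],p[6],.055,.11,.02,.075)])
        return r([sbox(p,0,0,.19,.19,.012 if c=="side" else .02,.02)])&~occ
    def cost(p): return -sum((pred(p,c)&T[c][1]).sum()/(pred(p,c)|T[c][1]).sum() for c in cams)/len(cams)
    c0=px2w((384,194),"top",.02)
    x=np.array([c0[0],c0[1],0,.026,.053,.0535,-.031])
    st=np.vstack([0*x,np.diag([.008,.008,.08,.004,.004,.004,.004])])
    for _ in range(4):
        r=minimize(cost,x,method="Nelder-Mead",options=dict(initial_simplex=x+st,maxiter=350,fatol=1e-6,xatol=1e-5));x=r.x
    for c in cams:
        m=T[c][1];q=pred(x,c);o=np.stack([m*255,q*255,0*m],2).astype(np.uint8);cv2.imwrite(f"pics/fit_{c}_{len(cams)}.png",o)
    return x,-r.fun
if __name__=="__main__":
    for cams in(["top"],["side"],["top","side"]): 
        x,f=blackfit(cams);print(cams,np.round(x*[1e3,1e3,57.3,1e3,1e3,1e3,1e3],1),round(f,3))
    B={}
    for cam in("top","side"):
        for n in("blank_a","scraper"):
            B[cam,n]=regions_of(n,cam)
            for r in B[cam,n][:6]:print(cam,n,np.round(r["rect"]),round(r["score"],2))
    for nm,ut,us,cl,x0 in[("blank1",(268,168),(324,172),"blank_a",None),("blank2",(263,240),(255,190),"blank_a",None),("scraper",(205,190),(280,142),"scraper",None)]:
        m={c:near(B[c,cl],u) for c,u in(("top",ut),("side",us))};m={c:v for c,v in m.items() if v is not None}
        mod=(lambda p:[boxpts(*p,.1,.026,0,.035),boxpts(*p,.044,.034,.034,.1)]) if cl=="scraper" else (lambda p:[boxpts(*p,.11,.055,0,.055)])
        x0=[*px2w(ut,"top",.04)[:2],-.1]
        for k in list({c:v} for c,v in m.items())+[m]:
            x,f=fit(k,mod,x0);print(nm,list(k),np.round(x*[1e3,1e3,57.3],1),round(f,3))
E
python3 meas.py
```

```text
Traceback (most recent call last):
  File "meas.py", line 32, in <module>
    x,f=blackfit(cams);print(cams,np.round(x*[1e3,1e3,57.3,1e3,1e3,1e3,1e3],1),round(f,3))
        ~~~~~~~~^^^^^^
  File "meas.py", line 26, in blackfit
    r=minimize(cost,x,method="Nelder-Mead",options=dict(initial_simplex=x+st,maxiter=350,fatol=1e-6,xatol=1e-5));x=r.x
  File "meas.py", line 21, in cost
    def cost(p): return -sum((pred(p,c)&T[c][1]).sum()/(pred(p,c)|T[c][1]).sum() for c in cams)/len(cams)
                         ~~~^^^^^^^^^^^^^^^^^^^^^^^^^^^^^^^^^^^^^^^^^^^^^^^^^^^^^^^^^^^^^^^^^^^
  File "meas.py", line 21, in <genexpr>
    def cost(p): return -sum((pred(p,c)&T[c][1]).sum()/(pred(p,c)|T[c][1]).sum() for c in cams)/len(cams)
                                                        ~~~~^^^^^
  File "meas.py", line 18, in pred
    occ=r([sbox(p,89,0,12,190,.02,.03),sbox(p,-.006,.089,.178,.012,.02,.03)]) if 0 else r([sbox(p,.089,0,.012,.19,.02,.03),sbox(p,-.006,.089,.178,.012,.02,.03),
                                                                                        ~^^^^^^^^^^^^^^^^^^^^^^^^^^^^^^^^^^^^^^^^^^^^^^^^^^^^^^^^^^^^^^^^^^^^^^^
  File "meas.py", line 17, in <lambda>
    off,m=T[c];r=lambda b:render(b,c,np.array(off),S,m.shape)>0
                          ~~~~~~^^^^^^^^^^^^^^^^^^^^^^^^^^^^^
  File "h.py", line 21, in render
    p=np.array([w2px(q,cam) for q in P]);p=((p+.5)-off)*S-.5
                ~~~~^^^^^^^
  File "h.py", line 10, in w2px
    c=calibration(cam);K=np.array(c["camera_matrix"]);E=np.array(c["extrinsics"]);k=c["k1"]
ValueError: time passes only in moves, steps and waits
```

```bash
sed -i 's/from station import \*/from station import *\n_C={n:calibration(n) for n in ("top","side")}\ncalibration=_C.get/' h.py
sed -i 's/occ=r(\[sbox(p,89.*if 0 else r(/occ=r(/' meas.py
time python3 meas.py
```

```text
['top'] [ 570.2 -127.2    1.9   33.1   47.4   61.3  -38.7] 0.964
['side'] [ 567.1 -131.4    1.6   54.2   97.    85.9    3.9] 0.944
['top', 'side'] [ 570.  -127.5    1.9   33.6   47.9   62.3  -26.2] 0.842
top blank_a [246. 219. 278. 269.] 0.86
top blank_a [254. 146. 281. 194.] 0.77
top scraper [194. 170. 216. 210.] 0.77
top scraper [154. 141. 189. 172.] 0.58
side blank_a [300. 157. 345. 192.] 0.96
side blank_a [229. 171. 277. 212.] 0.66
side scraper [260. 123. 299. 161.] 0.93
side scraper [287.  98. 300. 139.] 0.79
side scraper [230. 171. 278. 212.] 0.72
side scraper [350. 110. 373. 166.] 0.57
side scraper [369. 220. 423. 282.] 0.27
blank1 ['top'] [626.1 171.8  -9.5] 0.964
blank1 ['side'] [624.7 169.4 -10.2] 0.951
blank1 ['top', 'side'] [625.8 171.4  -9.5] 0.951
blank2 ['top'] [440.  183.1  -8.8] 0.95
blank2 ['side'] [440.1 182.8 -10.2] 0.943
blank2 ['top', 'side'] [440.1 183.1  -9.3] 0.944
scraper ['top'] [573.9 329.5   7.3] 0.9
scraper ['side'] [571.1 330.8   4.9] 0.946
scraper ['top', 'side'] [572.1 330.    6.8] 0.907
real	0m6.199s
user	0m6.332s
sys	0m0.364s
```

```bash
cat > ov.py <<'E'
from meas import *
def wire(im,c,P,col,S,off):
    p=[tuple(int(v) for v in np.round((((w2px(q,c)+.5)-off)*S-.5)*16)) for q in P]
    for i in range(8):
        for b in(1,2,4):
            if not i&b: cv2.line(im,p[i],p[i|b],col,1,cv2.LINE_AA,4)
def overlay(p,boxes,name,I=I):
    out=[]
    for c,S in(("top",4),("side",3.2)):
        x0,y0,x1,y1=ROI[c];im=cv2.resize(I[c][y0:y1,x0:x1],None,fx=S,fy=S,interpolation=cv2.INTER_CUBIC)
        im=np.clip(im.astype(float)*1.5,0,255).astype(np.uint8)
        for b,col in boxes: wire(im,c,sbox(p,*b),col,S,np.array([x0,y0]))
        out.append(im)
    h=max(o.shape[0] for o in out)
    out=[cv2.copyMakeBorder(o,0,h-o.shape[0],0,0,cv2.BORDER_CONSTANT) for o in out]
    im=np.hstack(out);f=min(1,800/im.shape[1],600/im.shape[0]);cv2.imwrite(f"pics/{name}.png",cv2.resize(im,None,fx=f,fy=f,interpolation=cv2.INTER_AREA))
BASE=[((0,0,.19,.19,0,.02),(0,0,255)),((.089,0,.012,.19,.02,.03),(0,255,255)),((-.006,.089,.178,.012,.02,.03),(0,255,255)),((0,-.1275,.19,.065,0,.012),(255,128,0))]
if __name__=="__main__":
    p=[.5700,-.1275,1.9/57.3]
    overlay(p,BASE+[((.026,.0535,.11,.055,.02,.075),(0,255,0)),((.0535,-.030,.055,.11,.02,.075),(255,0,255))],"ov1")
E
python3 ov.py
```

```text
(no output)
```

View pics/ov1.png

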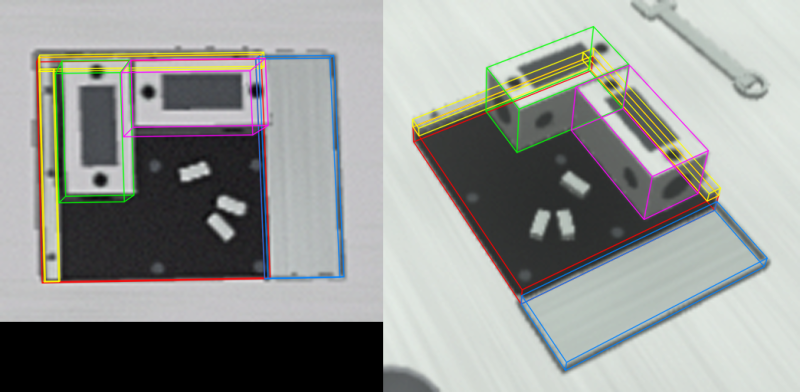

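The overlay shows the slab fit at world (570, -127.5) mm with yaw 1.9°, within about a pixel in both views. Poses for the blanks and the scraper agree between cameras to 1–3 mm, so I'll act.

```bash
cat > g.py <<'E'
import sys
from h import *
SL=[.570,-.1275,1.9/57.3]
def S(u,v): c,s=np.cos(SL[2]),np.sin(SL[2]);return SL[0]+(c*u-s*v)/1e3,SL[1]+(s*u+c*v)/1e3
def toS(x,y): d=np.array([x-SL[0],y-SL[1]])*1e3;c,s=np.cos(SL[2]),np.sin(SL[2]);return np.round([c*d[0]+s*d[1],-s*d[0]+c*d[1]],1)
def rel(frm,yaw0,to,yaw1):
    d=np.array(to)-frm;c,s=np.cos(yaw0),np.sin(yaw0)
    tw=-(yaw1-yaw0);tw=(tw+np.pi)%(2*np.pi)-np.pi
    return dict(tx=round((c*d[0]+s*d[1])/.25,3),ty=round((s*d[0]-c*d[1])/.25,3),tz=round(-d[2]/.25,3),twist=round(tw/np.pi,3))
def plan(*wps):
    s=get_state();p=s["eef_pos"];y=s["ee_rot"][2];print("at",np.round(p*1e3,1),"slab",toS(*p[:2]),"yaw",round(y*57.3,1),"t",s["t"],"w",round(s["width"]*1e3,1),"F",np.round(s["force"],1))
    for w in wps: print(np.round(np.array(w[:3])*1e3),rel(p,y,w[:3],w[3]));p=np.array(w[:3]);y=w[3]
E
python3 - <<'E'
from g import *
for u in[(398,196),(410.8,206.7),(407,213.8)]: print(toS(*px2w(u,"top",.029)[:2]))
plan((.439,.466,.2,-.20),(.572,.330,.150,6.8/57.3),(.572,.330,.084,6.8/57.3))
E
```

```text
[ -6.8 -32.5]
[-34.9 -64.5]
[-53. -54.]
at [306.2 601.5 245.4] slab [-239.5  737.4] yaw -27.0 t 1.2 w 87.9 F [ 1.   0.5 -0.1]
[439. 466. 200.] {'tx': np.float64(0.719), 'ty': np.float64(0.242), 'tz': np.float64(0.181), 'twist': np.float64(-0.086)}
[572. 330. 150.] {'tx': np.float64(0.629), 'ty': np.float64(0.427), 'tz': np.float64(0.2), 'twist': -0.101}
[572. 330.  84.] {'tx': np.float64(0.0), 'ty': np.float64(0.0), 'tz': np.float64(0.264), 'twist': 0.0}
```

Request:
arm_command(
  commands=[
    {"tx":0.12,"ty":0.04,"tz":0.03,"twist":-0.03},
    {"tx":0.72,"ty":0.24,"tz":0.18,"twist":-0.086},
    {"tx":0.72,"ty":0.24,"tz":0.18,"twist":-0.086},
    {"tx":0.72,"ty":0.24,"tz":0.18,"twist":-0.086},
    {"tx":0.72,"ty":0.24,"tz":0.18,"twist":-0.086},
    {"tx":0.72,"ty":0.24,"tz":0.18,"twist":-0.086},
    {"tx":0.72,"ty":0.24,"tz":0.18,"twist":-0.086},
    {"tx":0.72,"ty":0.24,"tz":0.18,"twist":-0.086},
  ],
  claw=0.72,
)

```text
t: 1.87
eef_pos: [0.4397, 0.4665, 0.2006]
ee_rot: [-3.141, -0.0, -0.201]
force: [0.2, 1.0, 0.0]
width: 0.0634
gripper_force: 0.0
```

Request:
arm_command(
  commands=[
    {"tx":0.63,"ty":0.43,"tz":0.2,"twist":-0.1},
    {"tx":0.63,"ty":0.43,"tz":0.2,"twist":-0.1},
    {"tx":0.63,"ty":0.43,"tz":0.2,"twist":-0.1},
    {"tx":0.63,"ty":0.43,"tz":0.2,"twist":-0.1},
    {"tx":0.63,"ty":0.43,"tz":0.2,"twist":-0.1},
    {"tx":0.63,"ty":0.43,"tz":0.2,"twist":-0.1},
    {"tx":0.63,"ty":0.43,"tz":0.2,"twist":-0.1},
    {"tx":0.63,"ty":0.43,"tz":0.2,"twist":-0.1},
  ],
)

```text
t: 2.53
eef_pos: [0.5721, 0.3308, 0.1506]
ee_rot: [-3.141, -0.0, 0.114]
force: [-0.5, 0.2, -0.3]
width: 0.0634
gripper_force: 0.0
```

```bash
python3 -c "
from g import *
plan((.572,.330,.084,6.8/57.3))"
```

```text
at [572.1 330.8 150.6] slab [ 17.3 458. ] yaw 6.5 t 2.5333 w 63.4 F [-0.5  0.2 -0.3]
[572. 330.  84.] {'tx': np.float64(-0.001), 'ty': np.float64(0.003), 'tz': np.float64(0.267), 'twist': np.float64(-0.001)}
```

Request:
arm_command(
  commands=[
    {"ty":0.003,"tz":0.13},
    {"ty":0.003,"tz":0.2},
    {"ty":0.003,"tz":0.266},
    {"ty":0.003,"tz":0.266},
    {"ty":0.003,"tz":0.266},
    {"ty":0.003,"tz":0.266},
    {"ty":0.003,"tz":0.266},
    {"ty":0.003,"tz":0.266},
  ],
)

```text
invalid input
```

Request:
arm_command(
  commands=[
    {"tz":0},
    {"tz":0},
    {"tz":0},
    {"tz":0},
    {"tz":0},
    {"tz":0},
    {"tz":0},
    {"tz":0},
  ],
  claw=0.2,
  grip_force=40,
)

```text
invalid input
```

```bash
python3 -c "
from g import *
y=1.9/57.3
a=S(-31,4);z=.104
plan((.572,.33,.21,6.8/57.3),(.571,.12,.21,.08),(*a,.21,y),(*a,.11,y),(*a,.104,y),(*S(-31,-105),.104,y))"
```

```text
at [572.1 330.8 150.6] slab [ 17.3 458. ] yaw 6.5 t 2.5333 w 63.4 F [-0.5  0.2 -0.3]
[572. 330. 210.] {'tx': np.float64(-0.001), 'ty': np.float64(0.003), 'tz': np.float64(-0.237), 'twist': np.float64(-0.001)}
[571. 120. 210.] {'tx': np.float64(-0.103), 'ty': np.float64(0.834), 'tz': np.float64(-0.0), 'twist': 0.012}
[ 539. -125.  210.] {'tx': np.float64(-0.206), 'ty': np.float64(0.965), 'tz': np.float64(-0.0), 'twist': 0.015}
[ 539. -125.  110.] {'tx': np.float64(0.0), 'ty': np.float64(0.0), 'tz': np.float64(0.4), 'twist': 0.0}
[ 539. -125.  104.] {'tx': np.float64(0.0), 'ty': np.float64(0.0), 'tz': np.float64(0.024), 'twist': 0.0}
[ 542. -233.  104.] {'tx': np.float64(-0.0), 'ty': np.float64(0.436), 'tz': np.float64(-0.0), 'twist': 0.0}
```

Request:
arm_command(
  commands=[
    {"tx":0,"ty":0.003,"tz":0.13,"twist":0},
    {"tx":0,"ty":0.003,"tz":0.2,"twist":0},
    {"tx":0,"ty":0.003,"tz":0.266,"twist":0},
    {"tx":0,"ty":0.003,"tz":0.266,"twist":0},
    {"tx":0,"ty":0.003,"tz":0.266,"twist":0},
    {"tx":0,"ty":0.003,"tz":0.266,"twist":0},
    {"tx":0,"ty":0.003,"tz":0.266,"twist":0},
    {"tx":0,"ty":0.003,"tz":0.266,"twist":0},
  ],
)

```text
t: 3.2
eef_pos: [0.5728, 0.3298, 0.0854]
ee_rot: [-3.14, -0.002, 0.114]
force: [1.6, 0.6, 0.2]
width: 0.0631
gripper_force: 0.0
```

Request:
arm_command(
  commands=[
    {"tx":0,"ty":0,"tz":0,"twist":0},
    {"tx":0,"ty":0,"tz":0,"twist":0},
    {"tx":0,"ty":0,"tz":0,"twist":0},
    {"tx":0,"ty":0,"tz":0,"twist":0},
    {"tx":0,"ty":0,"tz":0,"twist":0},
    {"tx":0,"ty":0,"tz":0,"twist":0},
    {"tx":0,"ty":0,"tz":0,"twist":0},
    {"tx":0,"ty":0,"tz":0,"twist":0},
  ],
  claw=0.2,
  grip_force=40,
)

```text
t: 3.87
eef_pos: [0.5725, 0.329, 0.084]
ee_rot: [-3.141, -0.0, 0.114]
force: [0.4, -0.5, 0.3]
width: 0.0337
gripper_force: 39.8
```

Request:
arm_command(
  commands=[
    {"tx":0,"ty":0,"tz":-0.12,"twist":0},
    {"tx":0,"ty":0,"tz":-0.28,"twist":0},
    {"tx":0,"ty":0.1,"tz":-0.4,"twist":0},
    {"tx":-0.1,"ty":0.83,"tz":-0.42,"twist":0.012},
    {"tx":-0.1,"ty":0.83,"tz":-0.42,"twist":0.012},
    {"tx":-0.1,"ty":0.83,"tz":-0.42,"twist":0.012},
    {"tx":-0.1,"ty":0.83,"tz":-0.42,"twist":0.012},
    {"tx":-0.1,"ty":0.83,"tz":-0.42,"twist":0.012},
  ],
)

```text
t: 4.53
eef_pos: [0.5694, 0.1156, 0.1885]
ee_rot: [3.141, 0.002, 0.074]
force: [-0.4, 0.6, -3.7]
width: 0.0339
gripper_force: 40.0
```

```bash
python3 -c "
from g import *
y=1.9/57.3
a=S(-31,4)
plan((*a,.18,y),(*a,.11,y),(*a,.104,y),(*S(-31,-105),.104,y))"
```

```text
at [569.4 115.6 188.5] slab [  7.5 243. ] yaw 4.2 t 4.5333 w 33.9 F [-0.4  0.6 -3.7]
[ 539. -125.  180.] {'tx': np.float64(-0.193), 'ty': np.float64(0.949), 'tz': np.float64(0.034), 'twist': np.float64(0.013)}
[ 539. -125.  110.] {'tx': np.float64(0.0), 'ty': np.float64(0.0), 'tz': np.float64(0.28), 'twist': 0.0}
[ 539. -125.  104.] {'tx': np.float64(0.0), 'ty': np.float64(0.0), 'tz': np.float64(0.024), 'twist': 0.0}
[ 542. -233.  104.] {'tx': np.float64(-0.0), 'ty': np.float64(0.436), 'tz': np.float64(-0.0), 'twist': 0.0}
```

Request:
arm_command(
  commands=[
    {"tx":-0.19,"ty":0.95,"tz":0.03,"twist":0.013},
    {"tx":-0.19,"ty":0.95,"tz":0.03,"twist":0.013},
    {"tx":-0.19,"ty":0.95,"tz":0.03,"twist":0.013},
    {"tx":-0.19,"ty":0.95,"tz":0.03,"twist":0.013},
    {"tx":-0.19,"ty":0.95,"tz":0.03,"twist":0.013},
    {"tx":-0.19,"ty":0.95,"tz":0.03,"twist":0.013},
    {"tx":-0.19,"ty":0.95,"tz":0.03,"twist":0.013},
    {"tx":-0.19,"ty":0.95,"tz":0.03,"twist":0.013},
  ],
)

```text
t: 5.2
eef_pos: [0.5406, -0.1224, 0.1807]
ee_rot: [-3.141, 0.002, 0.031]
force: [-0.4, 0.3, -2.5]
width: 0.0339
gripper_force: 40.0
```

```bash
python3 -c "
from g import *
y=1.9/57.3
a=S(-31,4)
plan((*a,.11,y),(*a,.104,y),(*S(-31,-105),.104,y))"
```

```text
at [ 540.6 -122.4  180.7] slab [-29.2   6.1] yaw 1.8 t 5.2 w 33.9 F [-0.4  0.3 -2.5]
[ 539. -125.  110.] {'tx': np.float64(-0.007), 'ty': np.float64(0.008), 'tz': np.float64(0.283), 'twist': np.float64(-0.001)}
[ 539. -125.  104.] {'tx': np.float64(0.0), 'ty': np.float64(0.0), 'tz': np.float64(0.024), 'twist': 0.0}
[ 542. -233.  104.] {'tx': np.float64(-0.0), 'ty': np.float64(0.436), 'tz': np.float64(-0.0), 'twist': 0.0}
```

Request:
arm_command(
  commands=[
    {"tx":-0.004,"ty":0.003,"tz":0.1,"twist":0},
    {"tx":-0.004,"ty":0.003,"tz":0.2,"twist":0},
    {"tx":-0.004,"ty":0.003,"tz":0.27,"twist":0},
    {"tx":-0.004,"ty":0.003,"tz":0.295,"twist":0},
    {"tx":-0.004,"ty":0.003,"tz":0.302,"twist":0},
    {"tx":-0.004,"ty":0.003,"tz":0.302,"twist":0},
    {"tx":-0.004,"ty":0.003,"tz":0.302,"twist":0},
    {"tx":-0.004,"ty":0.003,"tz":0.302,"twist":0},
  ],
)

```text
t: 5.87
eef_pos: [0.5416, -0.121, 0.107]
ee_rot: [-3.142, -0.002, 0.036]
force: [0.1, 0.4, -2.9]
width: 0.0336
gripper_force: 40.0
```

```bash
python3 -c "
from ov import *
from g import SL
I2={}
for c in ('top','side'):
    f=grab_frame(c);save(c+'2',f);I2[c]=f[:,:,::-1]
overlay(SL,[],'sw0',I2)
from g import *
plan((*S(-31,4),.104,1.9/57.3))"
```

```text
at [ 541.3 -121.1  106.8] slab [-28.4   7.3] yaw 2.0 t 5.9667 w 34.1 F [ 0.5  0.1 -2.4]
[ 539. -125.  104.] {'tx': np.float64(-0.01), 'ty': np.float64(0.013), 'tz': np.float64(0.011), 'twist': np.float64(0.001)}
```

View pics/sw0.png

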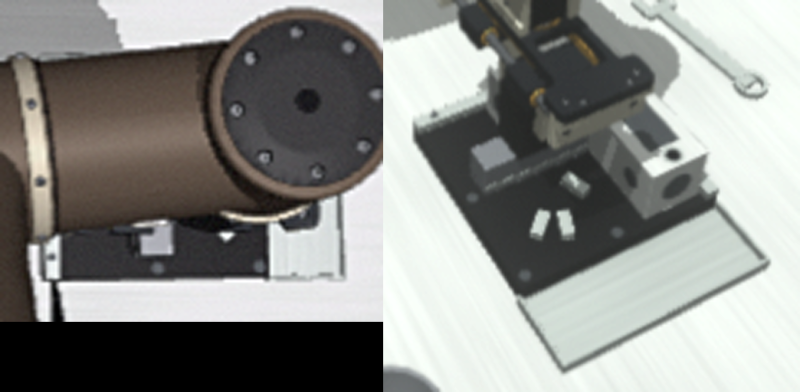

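Picture: the foot stands just above the slab with the chips ahead of it, at (540–575, 180–225) in the composite, and the far blank clear of its end. Lowering to contact.

Request:
arm_command(
  commands=[
    {"tx":-0.006,"ty":0,"tz":0.004,"twist":0},
    {"tx":-0.01,"ty":0,"tz":0.008,"twist":0},
    {"tx":-0.01,"ty":0,"tz":0.012,"twist":0},
    {"tx":-0.01,"ty":0,"tz":0.012,"twist":0},
    {"tx":-0.01,"ty":0,"tz":0.012,"twist":0},
    {"tx":-0.01,"ty":0,"tz":0.012,"twist":0},
    {"tx":-0.01,"ty":0,"tz":0.012,"twist":0},
    {"tx":-0.01,"ty":0,"tz":0.012,"twist":0},
  ],
)

```text
t: 6.63
eef_pos: [0.5383, -0.1214, 0.104]
ee_rot: [3.141, -0.001, 0.035]
force: [-4.4, 1.6, 8.5]
width: 0.0338
gripper_force: 40.0
```

Request:
arm_command(
  commands=[
    {"tx":0,"ty":0.03,"tz":-0.001,"twist":0},
    {"tx":0,"ty":0.07,"tz":-0.001,"twist":0},
    {"tx":0,"ty":0.11,"tz":-0.001,"twist":0},
    {"tx":0,"ty":0.15,"tz":-0.001,"twist":0},
    {"tx":0,"ty":0.19,"tz":-0.001,"twist":0},
    {"tx":0,"ty":0.23,"tz":-0.001,"twist":0},
    {"tx":0,"ty":0.27,"tz":-0.001,"twist":0},
    {"tx":0,"ty":0.3,"tz":-0.001,"twist":0},
  ],
)

```text
t: 7.3
eef_pos: [0.5418, -0.1974, 0.1041]
ee_rot: [3.141, -0.002, 0.035]
force: [-0.3, 5.4, 8.8]
width: 0.0335
gripper_force: 40.0
```

Request:
arm_command(
  commands=[
    {"tx":0,"ty":0.02,"tz":0,"twist":0},
    {"tx":0,"ty":0.04,"tz":0,"twist":0},
    {"tx":0,"ty":0.06,"tz":0,"twist":0},
    {"tx":0,"ty":0.08,"tz":0,"twist":0},
    {"tx":0,"ty":0.1,"tz":0,"twist":0},
    {"tx":0,"ty":0.12,"tz":0,"twist":0},
    {"tx":0,"ty":0.14,"tz":0,"twist":0},
    {"tx":0,"ty":0.145,"tz":0,"twist":0},
  ],
)

```text
t: 7.97
eef_pos: [0.5428, -0.2336, 0.1039]
ee_rot: [3.141, -0.002, 0.035]
force: [-0.1, 4.7, 7.2]
width: 0.0337
gripper_force: 40.0
```

```bash
cat > look.py <<'E'
import sys
from ov import *
from g import SL,plan
I2={}
for c in ('top','side'):
    f=grab_frame(c);save(c+sys.argv[1],f);I2[c]=f[:,:,::-1]
overlay(SL,[],'l'+sys.argv[1],I2)
plan()
E
python3 look.py 3
```

```text
at [ 542.8 -233.6  104. ] slab [ -30.7 -105.2] yaw 2.0 t 8.0667 w 34.0 F [-0.1  1.   5.9]
```

View pics/l3.png

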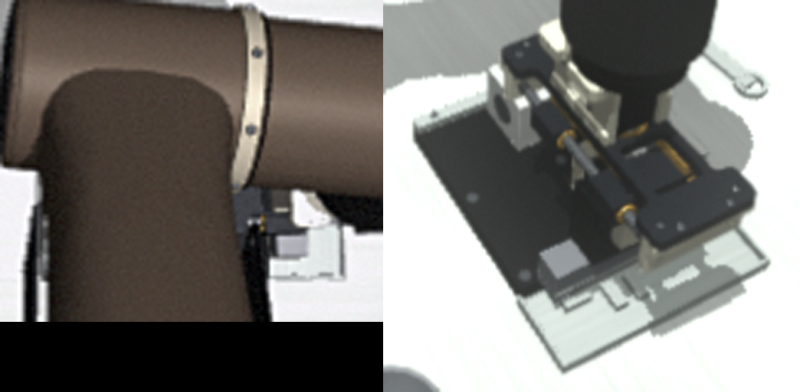

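Picture: the slab is clear, and three light chips lie in the gutter at composite (575,298), (612,296) and (685,275). Lifting the scraper and standing it to the right of the gutter.

Request:
arm_command(
  commands=[
    {"tx":0,"ty":0,"tz":-0.06,"twist":0},
    {"tx":0,"ty":0,"tz":-0.14,"twist":0},
    {"tx":0,"ty":0.12,"tz":-0.18,"twist":0},
    {"tx":0,"ty":0.26,"tz":-0.18,"twist":0},
    {"tx":0,"ty":0.38,"tz":-0.16,"twist":0},
    {"tx":0,"ty":0.46,"tz":-0.06,"twist":0},
    {"tx":0,"ty":0.46,"tz":0.03,"twist":0},
    {"tx":0,"ty":0.46,"tz":0.06,"twist":0},
  ],
)

```text
t: 8.73
eef_pos: [0.5428, -0.3487, 0.0838]
ee_rot: [-3.139, 0.006, 0.031]
force: [-18.3, 8.6, 44.8]
width: 0.0337
gripper_force: 40.0
```

Request:
arm_command(
  commands=[
    {"tx":0,"ty":0,"tz":0.01,"twist":0},
    {"tx":0,"ty":0,"tz":0.018,"twist":0},
    {"tx":0,"ty":0,"tz":0.018,"twist":0},
    {"tx":0,"ty":0,"tz":0.018,"twist":0},
    {"tx":0,"ty":0,"tz":0.018,"twist":0},
    {"tx":0,"ty":0,"tz":0.018,"twist":0},
    {"tx":0,"ty":0,"tz":0.018,"twist":0},
    {"tx":0,"ty":0,"tz":0.018,"twist":0},
  ],
)

```text
t: 9.4
eef_pos: [0.5466, -0.3473, 0.084]
ee_rot: [3.141, -0.001, 0.035]
force: [1.0, 1.4, 0.9]
width: 0.0338
gripper_force: 40.0
```

Request:
arm_command(
  commands=[
    {"tx":0,"ty":0,"tz":0,"twist":0},
    {"tx":0,"ty":0,"tz":0,"twist":0},
    {"tx":0,"ty":0,"tz":0,"twist":0},
    {"tx":0,"ty":0,"tz":0,"twist":0},
    {"tx":0,"ty":0,"tz":-0.02,"twist":0},
    {"tx":0,"ty":0,"tz":-0.1,"twist":0},
    {"tx":0,"ty":0,"tz":-0.25,"twist":0},
    {"tx":0,"ty":0,"tz":-0.4,"twist":0},
  ],
  claw=0.72,
)

```text
t: 10.07
eef_pos: [0.5452, -0.3472, 0.1838]
ee_rot: [-3.141, 0.003, 0.035]
force: [0.7, 0.0, 0.1]
width: 0.063
gripper_force: 0.0
```

```bash
python3 -c "
from g import *
b=np.deg2rad(-9.3)
# blank2 (440.1,183.1): grip 26 mm off centre toward -x end or +x end
c=np.array([.4401,.1831])
for o in(-.026,.026): print(c+o*np.array([np.cos(b),np.sin(b)]))
g=c+.026*np.array([np.cos(b),np.sin(b)])
plan((.49,-.1,.21,-.08),(*g,.12,b),(*g,.035,b))"
```

```text
[0.41444175 0.1873017 ]
[0.46575825 0.1788983 ]
at [ 545.2 -347.2  183.8] slab [ -32.1 -218.8] yaw 2.0 t 10.0667 w 63.0 F [0.7 0.  0.1]
[ 490. -100.  210.] {'tx': np.float64(-0.186), 'ty': np.float64(-0.996), 'tz': np.float64(-0.105), 'twist': np.float64(0.037)}
[466. 179. 120.] {'tx': np.float64(-0.186), 'ty': np.float64(-1.104), 'tz': np.float64(0.36), 'twist': np.float64(0.026)}
[466. 179.  35.] {'tx': np.float64(0.0), 'ty': np.float64(-0.0), 'tz': np.float64(0.34), 'twist': np.float64(0.0)}
```

Request:
arm_command(
  commands=[
    {"tx":-0.186,"ty":-1.0,"tz":-0.1,"twist":0.037},
    {"tx":-0.186,"ty":-1.0,"tz":-0.1,"twist":0.037},
    {"tx":-0.186,"ty":-1.0,"tz":-0.1,"twist":0.037},
    {"tx":-0.186,"ty":-1.0,"tz":-0.1,"twist":0.037},
    {"tx":-0.186,"ty":-1.0,"tz":-0.1,"twist":0.037},
    {"tx":-0.186,"ty":-1.0,"tz":-0.1,"twist":0.037},
    {"tx":-0.186,"ty":-1.0,"tz":-0.1,"twist":0.037},
    {"tx":-0.186,"ty":-1.0,"tz":-0.1,"twist":0.037},
  ],
  claw=1,
)

```text
t: 10.73
eef_pos: [0.4909, -0.097, 0.21]
ee_rot: [-3.141, -0.002, -0.077]
force: [-0.3, -0.1, 0.3]
width: 0.0873
gripper_force: 0.0
```

Request:
arm_command(
  commands=[
    {"tx":-0.17,"ty":-1.0,"tz":0.2,"twist":0.026},
    {"tx":-0.17,"ty":-1.0,"tz":0.2,"twist":0.026},
    {"tx":-0.17,"ty":-1.0,"tz":0.2,"twist":0.026},
    {"tx":-0.17,"ty":-1.0,"tz":0.2,"twist":0.026},
    {"tx":-0.17,"ty":-1.0,"tz":0.2,"twist":0.026},
    {"tx":-0.17,"ty":-1.0,"tz":0.2,"twist":0.026},
    {"tx":-0.17,"ty":-1.0,"tz":0.2,"twist":0.026},
    {"tx":-0.17,"ty":-1.0,"tz":0.2,"twist":0.026},
  ],
)

```text
t: 11.4
eef_pos: [0.4692, 0.155, 0.1579]
ee_rot: [3.141, 0.001, -0.16]
force: [-0.0, -0.4, -0.1]
width: 0.0874
gripper_force: 0.0
```

```bash
python3 -c "
from g import *
b=np.deg2rad(-9.3)
g=(.4658,.1789)
plan((*g,.12,b),(*g,.033,b))"
```

```text
at [469.2 155.  157.9] slab [-91.4 285.7] yaw -9.2 t 11.4 w 87.4 F [-0.  -0.4 -0.1]
[466. 179. 120.] {'tx': np.float64(-0.029), 'ty': np.float64(-0.092), 'tz': np.float64(0.152), 'twist': np.float64(0.001)}
[466. 179.  33.] {'tx': np.float64(0.0), 'ty': np.float64(-0.0), 'tz': np.float64(0.348), 'twist': np.float64(0.0)}
```

Move laterally, descend, then close.

Request:
arm_command(
  commands=[
    {"tx":-0.029,"ty":-0.09,"tz":0.06,"twist":0},
    {"tx":-0.029,"ty":-0.092,"tz":0.15,"twist":0},
    {"tx":-0.029,"ty":-0.092,"tz":0.26,"twist":0},
    {"tx":-0.029,"ty":-0.092,"tz":0.36,"twist":0},
    {"tx":-0.029,"ty":-0.092,"tz":0.44,"twist":0},
    {"tx":-0.029,"ty":-0.092,"tz":0.48,"twist":0},
    {"tx":-0.029,"ty":-0.092,"tz":0.5,"twist":0},
    {"tx":-0.029,"ty":-0.092,"tz":0.5,"twist":0},
  ],
)

```text
t: 12.07
eef_pos: [0.4656, 0.1756, 0.0327]
ee_rot: [3.14, 0.001, -0.165]
force: [-0.8, -0.4, 0.3]
width: 0.0871
gripper_force: 0.0
```

Request:
arm_command(
  commands=[
    {"tx":0,"ty":0,"tz":0,"twist":0},
    {"tx":0,"ty":0,"tz":0,"twist":0},
    {"tx":0,"ty":0,"tz":0,"twist":0},
    {"tx":0,"ty":0,"tz":0,"twist":0},
    {"tx":0,"ty":0,"tz":0,"twist":0},
    {"tx":0,"ty":0,"tz":0,"twist":0},
    {"tx":0,"ty":0,"tz":0,"twist":0},
    {"tx":0,"ty":0,"tz":0,"twist":0},
  ],
  claw=0.5,
  grip_force=45,
)

```text
t: 12.73
eef_pos: [0.4658, 0.1777, 0.0342]
ee_rot: [-3.141, -0.001, -0.162]
force: [-0.9, 0.8, 5.6]
width: 0.0548
gripper_force: 45.0
```

```bash
python3 -c "
from g import *
y=np.deg2rad(1.9-90)
x0=get_state()
t=S(-61.5,-.5)
plan((.47,.15,.13,-.5),(*t,.14,y),(*t,.06,y),(*t,.053,y))"
```

```text
at [465.8 177.7  34.2] slab [-94.  308.5] yaw -9.3 t 12.7333 w 54.8 F [-0.9  0.8  5.6]
[470. 150. 130.] {'tx': np.float64(0.034), 'ty': np.float64(0.107), 'tz': np.float64(-0.383), 'twist': np.float64(0.107)}
[ 509. -130.  140.] {'tx': np.float64(0.672), 'ty': np.float64(0.909), 'tz': np.float64(-0.04), 'twist': np.float64(0.33)}
[ 509. -130.   60.] {'tx': np.float64(0.0), 'ty': np.float64(-0.0), 'tz': np.float64(0.32), 'twist': np.float64(0.0)}
[ 509. -130.   53.] {'tx': np.float64(0.0), 'ty': np.float64(-0.0), 'tz': np.float64(0.028), 'twist': np.float64(0.0)}
```

Request:
arm_command(
  commands=[
    {"tx":0,"ty":0,"tz":-0.1,"twist":0},
    {"tx":0,"ty":0,"tz":-0.24,"twist":0.03},
    {"tx":0.01,"ty":0.03,"tz":-0.38,"twist":0.06},
    {"tx":0.02,"ty":0.1,"tz":-0.46,"twist":0.09},
    {"tx":0.02,"ty":0.2,"tz":-0.46,"twist":0.12},
    {"tx":0.02,"ty":0.3,"tz":-0.46,"twist":0.15},
    {"tx":0.02,"ty":0.4,"tz":-0.46,"twist":0.18},
    {"tx":0.02,"ty":0.5,"tz":-0.46,"twist":0.21},
  ],
)

```text
t: 13.4
eef_pos: [0.449, 0.0519, 0.1483]
ee_rot: [3.141, 0.001, -0.827]
force: [-0.1, -0.1, -3.4]
width: 0.0547
gripper_force: 45.0
```

```bash
python3 -c "
from g import *
y=np.deg2rad(1.9-90)
t=S(-61.5,-.5)
plan((*t,.14,y),(*t,.06,y),(*t,.053,y))"
```

```text
at [449.   51.9 148.3] slab [-115.   183.3] yaw -47.4 t 13.4 w 54.7 F [-0.1 -0.1 -3.4]
[ 509. -130.  140.] {'tx': np.float64(0.697), 'ty': np.float64(0.317), 'tz': np.float64(0.033), 'twist': np.float64(0.226)}
[ 509. -130.   60.] {'tx': np.float64(0.0), 'ty': np.float64(-0.0), 'tz': np.float64(0.32), 'twist': np.float64(0.0)}
[ 509. -130.   53.] {'tx': np.float64(0.0), 'ty': np.float64(-0.0), 'tz': np.float64(0.028), 'twist': np.float64(0.0)}
```

Request:
arm_command(
  commands=[
    {"tx":0.1,"ty":0.045,"tz":0,"twist":0.036},
    {"tx":0.24,"ty":0.11,"tz":0,"twist":0.075},
    {"tx":0.38,"ty":0.17,"tz":0,"twist":0.11},
    {"tx":0.5,"ty":0.23,"tz":0,"twist":0.15},
    {"tx":0.6,"ty":0.27,"tz":0.01,"twist":0.185},
    {"tx":0.67,"ty":0.305,"tz":0.02,"twist":0.22},
    {"tx":0.695,"ty":0.317,"tz":0.03,"twist":0.226},
    {"tx":0.695,"ty":0.317,"tz":0.03,"twist":0.226},
  ],
)

```text
t: 14.07
eef_pos: [0.5093, -0.1295, 0.1397]
ee_rot: [3.139, 0.0, -1.535]
force: [0.3, 0.5, -2.9]
width: 0.0545
gripper_force: 45.0
```

```bash
python3 -c "
from g import *
y=np.deg2rad(1.9-90)
t=S(-61.5,-.5)
grab_frame('side');plan((*t,.065,y),(*t,.054,y))"
```

```text
at [ 509.3 -128.6  140.1] slab [-60.7   0.9] yaw -87.8 t 14.1167 w 54.8 F [-0.6 -1.  -2.5]
[ 509. -130.   65.] {'tx': np.float64(0.006), 'ty': np.float64(0.003), 'tz': np.float64(0.3), 'twist': np.float64(0.002)}
[ 509. -130.   54.] {'tx': np.float64(0.0), 'ty': np.float64(-0.0), 'tz': np.float64(0.044), 'twist': np.float64(0.0)}
```

Request:
arm_command(
  commands=[
    {"tx":0.005,"ty":0.003,"tz":0.06,"twist":0.001},
    {"tx":0.005,"ty":0.003,"tz":0.14,"twist":0.001},
    {"tx":0.005,"ty":0.003,"tz":0.2,"twist":0.001},
    {"tx":0.005,"ty":0.003,"tz":0.25,"twist":0.001},
    {"tx":0.005,"ty":0.003,"tz":0.29,"twist":0.001},
    {"tx":0.005,"ty":0.003,"tz":0.31,"twist":0.001},
    {"tx":0.005,"ty":0.003,"tz":0.32,"twist":0.001},
    {"tx":0.005,"ty":0.003,"tz":0.32,"twist":0.001},
  ],
)

```text
t: 14.78
eef_pos: [0.5094, -0.129, 0.061]
ee_rot: [3.141, -0.0, -1.535]
force: [-0.1, -0.1, -2.2]
width: 0.0545
gripper_force: 45.0
```

```bash
python3 look.py 4
```

```text
at [ 510.  -129.2   61.7] slab [-60.1   0.3] yaw -88.0 t 14.8833 w 54.7 F [ 0.1  0.5 -1.8]
```

View pics/l4.png

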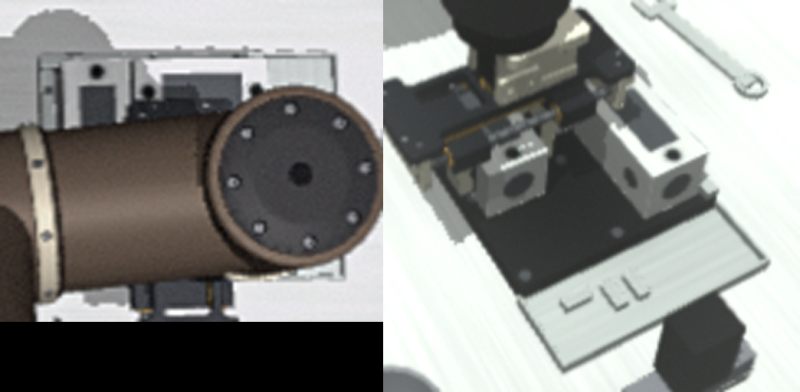

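Picture: near blank hangs aligned over its place, the three chips lie in the gutter, and the scraper stands right of it at composite (705,335). Lowering and releasing.

Request:
arm_command(
  commands=[
    {"tx":0,"ty":0,"tz":0.008,"twist":0},
    {"tx":0,"ty":0,"tz":0.016,"twist":0},
    {"tx":0,"ty":0,"tz":0.022,"twist":0},
    {"tx":0,"ty":0,"tz":0.026,"twist":0},
    {"tx":0,"ty":0,"tz":0.028,"twist":0},
    {"tx":0,"ty":0,"tz":0.028,"twist":0},
    {"tx":0,"ty":0,"tz":0.028,"twist":0},
    {"tx":0,"ty":0,"tz":0.028,"twist":0},
  ],
)

```text
t: 15.55
eef_pos: [0.5094, -0.1295, 0.0542]
ee_rot: [3.142, -0.0, -1.536]
force: [-1.2, 0.4, 0.3]
width: 0.0548
gripper_force: 45.0
```

Request:
arm_command(
  commands=[
    {"tx":0,"ty":0,"tz":0,"twist":0},
    {"tx":0,"ty":0,"tz":0,"twist":0},
    {"tx":0,"ty":0,"tz":0,"twist":0},
    {"tx":0,"ty":0,"tz":-0.04,"twist":0},
    {"tx":0,"ty":0,"tz":-0.12,"twist":0},
    {"tx":0,"ty":0,"tz":-0.24,"twist":0},
    {"tx":0,"ty":0,"tz":-0.36,"twist":0},
    {"tx":0,"ty":0,"tz":-0.44,"twist":0},
  ],
  claw=0.76,
)

```text
t: 16.22
eef_pos: [0.5105, -0.1296, 0.1678]
ee_rot: [-3.138, -0.0, -1.535]
force: [0.3, 0.3, -0.3]
width: 0.0667
gripper_force: 0.0
```

```bash
python3 -c "
from g import *
b=np.deg2rad(-9.5)
g=np.array([.6258,.1714])+.028*np.array([np.cos(b),np.sin(b)])
plan((.575,.02,.17,np.deg2rad(-50)),(*g,.14,b),(*g,.034,b))"
```

```text
at [ 510.5 -129.6  167.8] slab [-59.6  -0.1] yaw -88.0 t 16.2167 w 66.7 F [ 0.3  0.3 -0.3]
[575.  20. 170.] {'tx': np.float64(-0.589), 'ty': np.float64(-0.279), 'tz': np.float64(-0.009), 'twist': np.float64(-0.211)}
[653. 167. 140.] {'tx': np.float64(-0.248), 'ty': np.float64(-0.618), 'tz': np.float64(0.12), 'twist': np.float64(-0.225)}
[653. 167.  34.] {'tx': np.float64(0.0), 'ty': np.float64(-0.0), 'tz': np.float64(0.424), 'twist': np.float64(0.0)}
```

```bash
python3 -c "
from g import *
for c in('top','side'):
    f=grab_frame(c);save(c+'5',f)
    for r in spot_point('oil_bottle',c)[:2]: print(c,r['uv'],r['score'],px2w(r['uv'],c,0))
for c in('top','side'):
  for n in('blank_a','corner_blank'):
    for r in regions_of(n,c)[:5]: print(c,n,np.round(r['rect']),round(r['score'],2))
R=regions_of('blank_a','side');m=near(R,(323,173))
if m is not None: print(fit({'side':m},lambda p:[boxpts(*p,.11,.055,0,.055)],[.6258,.1714,-.16]))
"
```

```text
top [260.8, 123.6] 0.7 [0.75512063 0.19902776 0.        ]
top [467.3, 200.6] 0.53 [ 0.5587282  -0.35018531  0.        ]
top blank_a [256. 146. 283. 193.] 0.72
top corner_blank [352. 159. 376. 173.] 0.79
top corner_blank [347. 156. 445. 234.] 0.46
top corner_blank [321. 107. 390. 128.] 0.23
side blank_a [301. 161. 326. 183.] 0.97
side blank_a [307. 224. 356. 289.] 0.97
side corner_blank [333. 208. 388. 251.] 0.65
(array([ 0.62610625,  0.17090128, -0.14310362]), np.float64(0.42587114565053896))
```

Request:
arm_command(
  commands=[
    {"tx":-0.1,"ty":-0.05,"tz":0,"twist":-0.035},
    {"tx":-0.25,"ty":-0.12,"tz":0,"twist":-0.07},
    {"tx":-0.4,"ty":-0.19,"tz":0,"twist":-0.11},
    {"tx":-0.55,"ty":-0.26,"tz":0,"twist":-0.15},
    {"tx":-0.68,"ty":-0.33,"tz":0,"twist":-0.19},
    {"tx":-0.8,"ty":-0.4,"tz":0,"twist":-0.23},
    {"tx":-0.92,"ty":-0.46,"tz":0,"twist":-0.265},
    {"tx":-1.0,"ty":-0.5,"tz":0,"twist":-0.3},
  ],
  claw=1,
)

```text
t: 17.33
eef_pos: [0.6265, 0.1275, 0.1629]
ee_rot: [3.14, 0.0, -0.586]
force: [0.3, -1.1, -0.4]
width: 0.0875
gripper_force: 0.0
```

```bash
python3 -c "
from g import *
b=np.deg2rad(-9.5)
g=(.6495,.1674)
plan((*g,.15,b),(*g,.034,b))"
```

```text
at [626.5 127.5 162.9] slab [ 64.9 252.9] yaw -33.6 t 17.3333 w 87.5 F [ 0.3 -1.1 -0.4]
[650. 167. 150.] {'tx': np.float64(-0.012), 'ty': np.float64(-0.184), 'tz': np.float64(0.052), 'twist': np.float64(-0.134)}
[650. 167.  34.] {'tx': np.float64(0.0), 'ty': np.float64(-0.0), 'tz': np.float64(0.464), 'twist': np.float64(0.0)}
```

Request:
arm_command(
  commands=[
    {"tx":-0.01,"ty":-0.06,"tz":0.01,"twist":-0.035},
    {"tx":-0.012,"ty":-0.12,"tz":0.03,"twist":-0.07},
    {"tx":-0.012,"ty":-0.17,"tz":0.05,"twist":-0.105},
    {"tx":-0.012,"ty":-0.184,"tz":0.06,"twist":-0.134},
    {"tx":-0.012,"ty":-0.184,"tz":0.12,"twist":-0.134},
    {"tx":-0.012,"ty":-0.184,"tz":0.2,"twist":-0.134},
    {"tx":-0.012,"ty":-0.184,"tz":0.26,"twist":-0.134},
    {"tx":-0.012,"ty":-0.184,"tz":0.28,"twist":-0.134},
  ],
)

```text
t: 18.0
eef_pos: [0.6471, 0.1639, 0.0904]
ee_rot: [3.139, 0.005, -0.173]
force: [-0.5, -0.8, -0.8]
width: 0.0874
gripper_force: 0.0
```

```bash
python3 -c "
from g import *
b=np.deg2rad(-9.5)
plan((.6495,.1674,.034,b))"
```

```text
at [647.1 163.9  90.4] slab [ 86.7 288.7] yaw -9.9 t 18.0 w 87.4 F [-0.5 -0.8 -0.8]
[650. 167.  34.] {'tx': np.float64(0.007), 'ty': np.float64(-0.016), 'tz': np.float64(0.225), 'twist': np.float64(-0.002)}
```

Request:
arm_command(
  commands=[
    {"tx":0.004,"ty":-0.01,"tz":0.05,"twist":0},
    {"tx":0.004,"ty":-0.01,"tz":0.11,"twist":0},
    {"tx":0.004,"ty":-0.01,"tz":0.16,"twist":0},
    {"tx":0.004,"ty":-0.01,"tz":0.2,"twist":0},
    {"tx":0.004,"ty":-0.01,"tz":0.225,"twist":0},
    {"tx":0.004,"ty":-0.01,"tz":0.23,"twist":0},
    {"tx":0.004,"ty":-0.01,"tz":0.23,"twist":0},
    {"tx":0.004,"ty":-0.01,"tz":0.23,"twist":0},
  ],
)

```text
t: 18.67
eef_pos: [0.6508, 0.167, 0.0372]
ee_rot: [-3.141, -0.001, -0.172]
force: [0.3, -1.4, 0.2]
width: 0.0881
gripper_force: 0.0
```

Request:
arm_command(
  commands=[
    {"tx":0,"ty":0,"tz":0,"twist":0},
    {"tx":0,"ty":0,"tz":0,"twist":0},
    {"tx":0,"ty":0,"tz":0,"twist":0},
    {"tx":0,"ty":0,"tz":0,"twist":0},
    {"tx":0,"ty":0,"tz":0,"twist":0},
    {"tx":0,"ty":0,"tz":0,"twist":0},
    {"tx":0,"ty":0,"tz":0,"twist":0},
    {"tx":0,"ty":0,"tz":0,"twist":0},
  ],
  claw=0.5,
)

```text
t: 19.33
eef_pos: [0.6504, 0.1669, 0.0368]
ee_rot: [-3.142, -0.0, -0.172]
force: [0.3, -0.6, 1.3]
width: 0.0547
gripper_force: 45.0
```

```bash
cat > nb.py <<'E'
# pose of the near blank from the side picture (after release), white faces
from ov import *
from g import SL,toS
im=cv2.imread("pics/side5.png")
I2={"top":cv2.imread("pics/top5.png"),"side":im}
overlay(SL,[((-.0605,.0265,.055,.11,.02,.075),(0,255,0)),((.0535,-.030,.055,.11,.02,.075),(255,0,255))],"l5",I2)
E
python3 nb.py
```

```text
(no output)
```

View pics/l5.png

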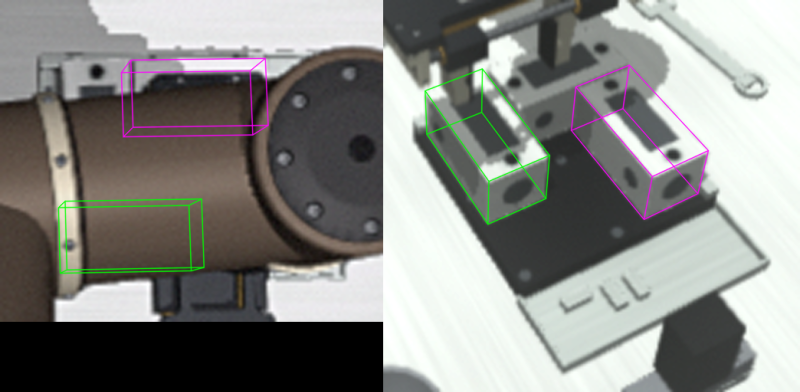

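Picture: the near blank's predicted box at slab (-60.5, 26.5) matches its edges in the side view, and the gaps are a few mm as planned. Now the last blank.

Request:
arm_command(
  commands=[
    {"tx":0,"ty":0,"tz":-0.1,"twist":0},
    {"tx":0,"ty":0,"tz":-0.24,"twist":0},
    {"tx":0,"ty":0.02,"tz":-0.38,"twist":0},
    {"tx":-0.02,"ty":0.1,"tz":-0.48,"twist":-0.02},
    {"tx":-0.05,"ty":0.25,"tz":-0.5,"twist":-0.03},
    {"tx":-0.08,"ty":0.4,"tz":-0.5,"twist":-0.05},
    {"tx":-0.1,"ty":0.55,"tz":-0.5,"twist":-0.065},
    {"tx":-0.12,"ty":0.65,"tz":-0.5,"twist":-0.065},
  ],
)

```text
t: 20.0
eef_pos: [0.5908, 0.0095, 0.1612]
ee_rot: [-3.142, 0.001, 0.034]
force: [0.9, -0.4, -3.5]
width: 0.0551
gripper_force: 45.0
```

```bash
python3 -c "
from g import *
y=np.deg2rad(1.9)
t=S(-9,-61)
plan((*t,.14,y),(*t,.064,y),(*t,.057,y))"
```

```text
at [590.8   9.5 161.2] slab [ 25.4 136.3] yaw 2.0 t 20.0 w 55.1 F [ 0.9 -0.4 -3.5]
[ 563. -189.  140.] {'tx': np.float64(-0.138), 'ty': np.float64(0.789), 'tz': np.float64(0.085), 'twist': np.float64(0.0)}
[ 563. -189.   64.] {'tx': np.float64(0.0), 'ty': np.float64(0.0), 'tz': np.float64(0.304), 'twist': np.float64(0.0)}
[ 563. -189.   57.] {'tx': np.float64(0.0), 'ty': np.float64(0.0), 'tz': np.float64(0.028), 'twist': np.float64(0.0)}
```

Request:
arm_command(
  commands=[
    {"tx":-0.03,"ty":0.15,"tz":0,"twist":0},
    {"tx":-0.06,"ty":0.31,"tz":0,"twist":0},
    {"tx":-0.09,"ty":0.47,"tz":0,"twist":0},
    {"tx":-0.12,"ty":0.6,"tz":0,"twist":0},
    {"tx":-0.13,"ty":0.71,"tz":0.02,"twist":0},
    {"tx":-0.138,"ty":0.77,"tz":0.05,"twist":0},
    {"tx":-0.138,"ty":0.785,"tz":0.08,"twist":0},
    {"tx":-0.138,"ty":0.785,"tz":0.08,"twist":0},
  ],
)

```text
t: 20.67
eef_pos: [0.563, -0.1861, 0.1393]
ee_rot: [-3.141, 0.004, 0.029]
force: [0.2, 0.7, -4.1]
width: 0.0549
gripper_force: 45.0
```

```bash
python3 -c "
from g import *
y=np.deg2rad(1.9)
t=S(-9,-61)
grab_frame('side');plan((*t,.064,y),(*t,.057,y))"
```

```text
at [ 563.6 -185.3  140.2] slab [ -8.3 -57.6] yaw 1.7 t 20.7167 w 55.0 F [ 0.5  0.4 -3.4]
[ 563. -189.   64.] {'tx': np.float64(-0.003), 'ty': np.float64(0.014), 'tz': np.float64(0.305), 'twist': np.float64(-0.001)}
[ 563. -189.   57.] {'tx': np.float64(0.0), 'ty': np.float64(0.0), 'tz': np.float64(0.028), 'twist': np.float64(0.0)}
```

Request:
arm_command(
  commands=[
    {"tx":-0.002,"ty":0.013,"tz":0.05,"twist":-0.001},
    {"tx":-0.002,"ty":0.013,"tz":0.12,"twist":-0.001},
    {"tx":-0.002,"ty":0.013,"tz":0.18,"twist":-0.001},
    {"tx":-0.002,"ty":0.013,"tz":0.23,"twist":-0.001},
    {"tx":-0.002,"ty":0.013,"tz":0.26,"twist":-0.001},
    {"tx":-0.002,"ty":0.013,"tz":0.28,"twist":-0.001},
    {"tx":-0.002,"ty":0.013,"tz":0.29,"twist":-0.001},
    {"tx":-0.002,"ty":0.013,"tz":0.29,"twist":-0.001},
  ],
)

```text
t: 21.38
eef_pos: [0.5645, -0.1881, 0.0691]
ee_rot: [3.142, 0.0, 0.036]
force: [-0.8, 0.5, -2.4]
width: 0.0549
gripper_force: 45.0
```

```bash
python3 -c "
from g import *
y=np.deg2rad(1.9)
t=S(-9,-61)
grab_frame('side');plan((*t,.057,y))"
```

```text
at [ 564.7 -188.3   69.5] slab [ -7.3 -60.6] yaw 2.0 t 21.4333 w 54.9 F [-0.3  0.6 -3.2]
[ 563. -189.   57.] {'tx': np.float64(-0.007), 'ty': np.float64(0.002), 'tz': np.float64(0.05), 'twist': np.float64(0.001)}
```

Request:
arm_command(
  commands=[
    {"tx":-0.003,"ty":0.002,"tz":0.01,"twist":0},
    {"tx":-0.006,"ty":0.002,"tz":0.02,"twist":0},
    {"tx":-0.006,"ty":0.002,"tz":0.03,"twist":0},
    {"tx":-0.006,"ty":0.002,"tz":0.038,"twist":0},
    {"tx":-0.006,"ty":0.002,"tz":0.044,"twist":0},
    {"tx":-0.006,"ty":0.002,"tz":0.048,"twist":0},
    {"tx":-0.006,"ty":0.002,"tz":0.048,"twist":0},
    {"tx":-0.006,"ty":0.002,"tz":0.048,"twist":0},
  ],
)

```text
t: 22.1
eef_pos: [0.5628, -0.1892, 0.0571]
ee_rot: [3.142, 0.0, 0.035]
force: [-0.1, 0.2, -3.8]
width: 0.0547
gripper_force: 45.0
```

Request:
arm_command(
  commands=[
    {"tx":0,"ty":0,"tz":0.002,"twist":0},
    {"tx":0,"ty":0,"tz":0.003,"twist":0},
    {"tx":0,"ty":0,"tz":0.003,"twist":0},
    {"tx":0,"ty":0,"tz":0.003,"twist":0},
    {"tx":0,"ty":0,"tz":0.003,"twist":0},
    {"tx":0,"ty":0,"tz":0.003,"twist":0},
    {"tx":0,"ty":0,"tz":0.003,"twist":0},
    {"tx":0,"ty":0,"tz":0.003,"twist":0},
  ],
)

```text
t: 22.77
eef_pos: [0.5629, -0.1892, 0.0567]
ee_rot: [3.141, -0.0, 0.035]
force: [-2.5, 1.5, 6.0]
width: 0.0548
gripper_force: 45.0
```

Request:
arm_command(
  commands=[
    {"tx":0,"ty":0,"tz":0,"twist":0},
    {"tx":0,"ty":0,"tz":0,"twist":0},
    {"tx":0,"ty":0,"tz":0,"twist":0},
    {"tx":0,"ty":0,"tz":-0.04,"twist":0},
    {"tx":0,"ty":0,"tz":-0.12,"twist":0},
    {"tx":0,"ty":0,"tz":-0.22,"twist":0},
    {"tx":0,"ty":0,"tz":-0.32,"twist":0},
    {"tx":0,"ty":0,"tz":-0.4,"twist":0},
  ],
  claw=0.74,
)

```text
t: 23.43
eef_pos: [0.5633, -0.1893, 0.159]
ee_rot: [3.141, -0.002, 0.035]
force: [-0.1, 0.5, -0.4]
width: 0.0652
gripper_force: 0.0
```

```bash
python3 -c "
from g import *
y=np.deg2rad(1.9)
t=S(-122,0)
plan((*S(-60,-30),.16,y),(*t,.16,y),(*t,.05,y),(*S(-100,0),.05,y))"
```

```text
at [ 563.3 -189.3  159. ] slab [ -8.8 -61.5] yaw 2.0 t 23.4333 w 65.2 F [-0.1  0.5 -0.4]
[ 511. -159.  160.] {'tx': np.float64(-0.205), 'ty': np.float64(-0.127), 'tz': np.float64(-0.004), 'twist': np.float64(0.001)}
[ 448. -132.  160.] {'tx': np.float64(-0.248), 'ty': np.float64(-0.12), 'tz': np.float64(-0.0), 'twist': np.float64(0.0)}
[ 448. -132.   50.] {'tx': np.float64(0.0), 'ty': np.float64(0.0), 'tz': np.float64(0.44), 'twist': np.float64(0.0)}
[ 470. -131.   50.] {'tx': np.float64(0.088), 'ty': np.float64(0.0), 'tz': np.float64(-0.0), 'twist': np.float64(0.0)}
```

Request:
arm_command(
  commands=[
    {"tx":-0.14,"ty":-0.08,"tz":0,"twist":0.001},
    {"tx":-0.28,"ty":-0.15,"tz":0,"twist":0.001},
    {"tx":-0.4,"ty":-0.22,"tz":0,"twist":0.001},
    {"tx":-0.453,"ty":-0.247,"tz":0.03,"twist":0.001},
    {"tx":-0.453,"ty":-0.247,"tz":0.12,"twist":0.001},
    {"tx":-0.453,"ty":-0.247,"tz":0.22,"twist":0.001},
    {"tx":-0.453,"ty":-0.247,"tz":0.3,"twist":0.001},
    {"tx":-0.453,"ty":-0.247,"tz":0.34,"twist":0.001},
  ],
  claw=1,
)

```text
t: 24.1
eef_pos: [0.4465, -0.1313, 0.0701]
ee_rot: [-3.141, 0.001, 0.032]
force: [-0.5, -0.2, -0.6]
width: 0.0876
gripper_force: 0.0
```

```bash
python3 look.py 6; python3 -c "
from g import *
y=np.deg2rad(1.9)
plan((*S(-122,0),.045,y),(*S(-100,0),.045,y))"
```

```text
at [ 446.4 -131.4   70.3] slab [-123.7    0.2] yaw 1.8 t 24.2 w 87.7 F [ 0.1  0.3 -0.3]
at [ 446.4 -131.4   70.3] slab [-123.7    0.2] yaw 1.8 t 24.2 w 87.7 F [ 0.1  0.3 -0.3]
[ 448. -132.   45.] {'tx': np.float64(0.007), 'ty': np.float64(0.001), 'tz': np.float64(0.101), 'twist': np.float64(-0.0)}
[ 470. -131.   45.] {'tx': np.float64(0.088), 'ty': np.float64(0.0), 'tz': np.float64(-0.0), 'twist': np.float64(0.0)}
```

View pics/l6.png

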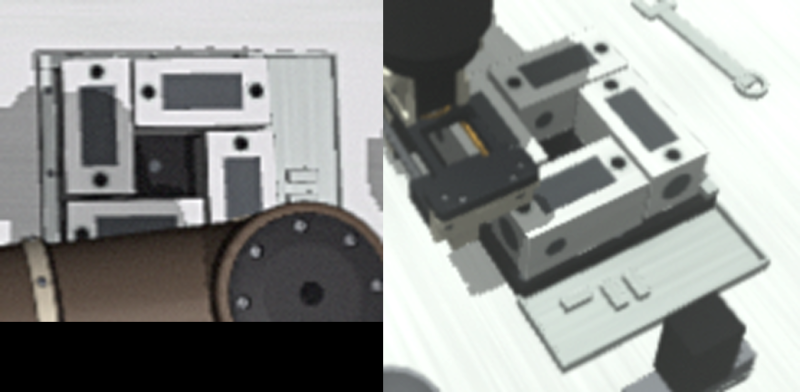

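Picture: the pinwheel is formed with gaps of a few mm, the hole at top composite (168,165), and the chips still in the gutter. Now the press towards the far curb.

Request:
arm_command(
  commands=[
    {"tx":0.007,"ty":0,"tz":0.04,"twist":0},
    {"tx":0.007,"ty":0,"tz":0.08,"twist":0},
    {"tx":0.007,"ty":0,"tz":0.1,"twist":0},
    {"tx":0.02,"ty":0,"tz":0.1,"twist":0},
    {"tx":0.045,"ty":0,"tz":0.1,"twist":0},
    {"tx":0.07,"ty":0,"tz":0.1,"twist":0},
    {"tx":0.085,"ty":0,"tz":0.1,"twist":0},
    {"tx":0.088,"ty":0,"tz":0.1,"twist":0},
  ],
)

```text
t: 24.87
eef_pos: [0.4708, -0.1306, 0.0469]
ee_rot: [3.142, -0.001, 0.032]
force: [-0.3, -0.3, -0.0]
width: 0.0877
gripper_force: 0.0
```

Request:
arm_command(
  commands=[
    {"tx":0.002,"ty":0,"tz":0,"twist":0},
    {"tx":0.005,"ty":0,"tz":0,"twist":0},
    {"tx":0.008,"ty":0,"tz":0,"twist":0},
    {"tx":0.011,"ty":0,"tz":0,"twist":0},
    {"tx":0.014,"ty":0,"tz":0,"twist":0},
    {"tx":0.016,"ty":0,"tz":0,"twist":0},
    {"tx":0.018,"ty":0,"tz":0,"twist":0},
    {"tx":0.02,"ty":0,"tz":0,"twist":0},
  ],
)

```text
t: 25.53
eef_pos: [0.4743, -0.1305, 0.0461]
ee_rot: [-3.141, 0.0, 0.032]
force: [-2.5, 0.2, -1.5]
width: 0.088
gripper_force: 1.1
```

Request:
arm_command(
  commands=[
    {"tx":0.002,"ty":0,"tz":0,"twist":0},
    {"tx":0.004,"ty":0,"tz":0,"twist":0},
    {"tx":0.006,"ty":0,"tz":0,"twist":0},
    {"tx":0.008,"ty":0,"tz":0,"twist":0},
    {"tx":0.01,"ty":0,"tz":0,"twist":0},
    {"tx":0.012,"ty":0,"tz":0,"twist":0},
    {"tx":0.012,"ty":0,"tz":0,"twist":0},
    {"tx":0.012,"ty":0,"tz":0,"twist":0},
  ],
)

```text
t: 26.2
eef_pos: [0.4758, -0.1306, 0.0462]
ee_rot: [3.142, 0.003, 0.031]
force: [-7.2, 0.6, 3.7]
width: 0.0876
gripper_force: 3.8
```

Request:
arm_command(
  commands=[
    {"tx":0.001,"ty":0,"tz":0,"twist":0},
    {"tx":0.002,"ty":0,"tz":0,"twist":0},
    {"tx":0.003,"ty":0,"tz":0,"twist":0},
    {"tx":0.004,"ty":0,"tz":0,"twist":0},
    {"tx":0.005,"ty":0,"tz":0,"twist":0},
    {"tx":0.006,"ty":0,"tz":0,"twist":0},
    {"tx":0.006,"ty":0,"tz":0,"twist":0},
    {"tx":0.006,"ty":0,"tz":0,"twist":0},
  ],
)

```text
t: 26.87
eef_pos: [0.4767, -0.1307, 0.0462]
ee_rot: [3.141, 0.004, 0.031]
force: [-8.6, -0.2, 6.2]
width: 0.0876
gripper_force: 4.7
```

Request:
arm_command(
  commands=[
    {"tx":0.001,"ty":0,"tz":0,"twist":0},
    {"tx":0.002,"ty":0,"tz":0,"twist":0},
    {"tx":0.003,"ty":0,"tz":0,"twist":0},
    {"tx":0.004,"ty":0,"tz":0,"twist":0},
    {"tx":0.005,"ty":0,"tz":0,"twist":0},
    {"tx":0.006,"ty":0,"tz":0,"twist":0},
    {"tx":0.007,"ty":0,"tz":0,"twist":0},
    {"tx":0.008,"ty":0,"tz":0,"twist":0},
  ],
)

```text
t: 27.53
eef_pos: [0.4771, -0.1309, 0.046]
ee_rot: [3.141, 0.007, 0.031]
force: [-14.4, 1.0, 11.1]
width: 0.0876
gripper_force: 7.3
```

Request:
arm_command(
  commands=[
    {"tx":0.001,"ty":0,"tz":0,"twist":0},
    {"tx":0.002,"ty":0,"tz":0,"twist":0},
    {"tx":0.003,"ty":0,"tz":0,"twist":0},
    {"tx":0.004,"ty":0,"tz":0,"twist":0},
    {"tx":0.005,"ty":0,"tz":0,"twist":0},
    {"tx":0.006,"ty":0,"tz":0,"twist":0},
    {"tx":0.007,"ty":0,"tz":0,"twist":0},
    {"tx":0.008,"ty":0,"tz":0,"twist":0},
  ],
)

```text
t: 28.2
eef_pos: [0.4771, -0.131, 0.0456]
ee_rot: [3.141, 0.01, 0.03]
force: [-20.1, 0.4, 13.6]
width: 0.0876
gripper_force: 9.6
```

Request:
arm_command(
  commands=[
    {"tx":0.001,"ty":0,"tz":-0.001,"twist":0},
    {"tx":0.002,"ty":0,"tz":-0.002,"twist":0},
    {"tx":0.003,"ty":0,"tz":-0.003,"twist":0},
    {"tx":0.004,"ty":0,"tz":-0.004,"twist":0},
    {"tx":0.005,"ty":0,"tz":-0.004,"twist":0},
    {"tx":0.006,"ty":0,"tz":-0.004,"twist":0},
    {"tx":0.007,"ty":0,"tz":-0.004,"twist":0},
    {"tx":0.008,"ty":0,"tz":-0.004,"twist":0},
  ],
)

```text
t: 28.87
eef_pos: [0.4771, -0.131, 0.0457]
ee_rot: [-3.142, 0.014, 0.029]
force: [-21.4, 2.3, 12.1]
width: 0.0875
gripper_force: 11.2
```

```bash
cat > gaps.py <<'E'
import sys
from meas import *
from g import SL
from ov import wire
n=sys.argv[1]
f={c:grab_frame(c) for c in("top","side")}
out=[]
for c,(x0,y0,x1,y1) in{"top":(340,148,430,238),"side":(300,200,430,310)}.items():
    save(c+n,f[c]);S=4.4 if c=="top" else 3
    im=cv2.resize(f[c][y0:y1,x0:x1,::-1],None,fx=S,fy=S,interpolation=cv2.INTER_CUBIC)
    out.append(np.clip(im.astype(float)*1.4,0,255).astype(np.uint8))
h=max(o.shape[0] for o in out)
cv2.imwrite(f"pics/g{n}.png",np.hstack([cv2.copyMakeBorder(o,0,h-o.shape[0],0,0,cv2.BORDER_CONSTANT) for o in out])[:, :800])
s=get_state();print(s["t"],s["eef_pos"],s["force"])
E
python3 gaps.py 7
```

```text
28.9667 [ 0.47710058 -0.13103527  0.04573728] [-21.91253809   1.45792497  10.90258354]
```

View pics/g7.png

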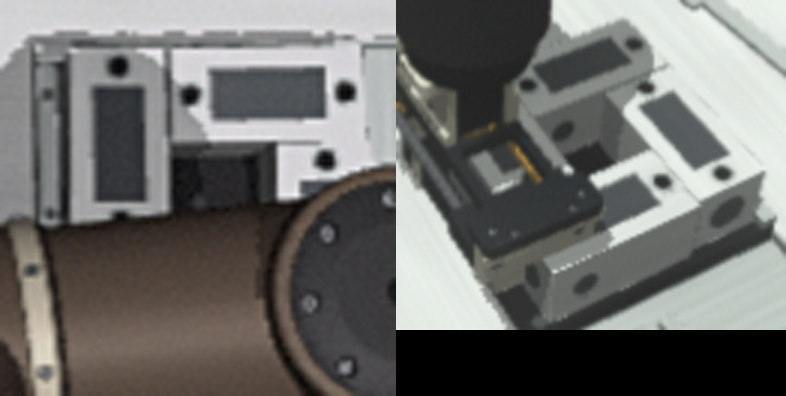

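This is the tenth picture: the corner and far blanks sit against the far curb and the near and last blanks bear on them. From here I go by numbers. I'll press a little more with a small wiggle so both chains close.

Request:
arm_command(
  commands=[
    {"tx":0.003,"ty":0,"tz":-0.002,"twist":0.002},
    {"tx":0.006,"ty":0,"tz":-0.004,"twist":0.005},
    {"tx":0.006,"ty":0,"tz":-0.006,"twist":0.005},
    {"tx":0.006,"ty":0,"tz":-0.008,"twist":0},
    {"tx":0.006,"ty":0,"tz":-0.008,"twist":-0.005},
    {"tx":0.006,"ty":0,"tz":-0.008,"twist":-0.005},
    {"tx":0.006,"ty":0,"tz":-0.008,"twist":-0.002},
    {"tx":0.006,"ty":0,"tz":-0.008,"twist":0},
  ],
)

```text
t: 29.63
eef_pos: [0.4771, -0.1311, 0.0467]
ee_rot: [-3.141, 0.016, 0.028]
force: [-22.3, 0.3, 3.5]
width: 0.0879
gripper_force: 11.2
```

```bash
python3 -c "
from g import *
s=get_state();print(s['ee_rot'],s['moment']);plan()"
```

```text
[-3.14121663  0.01637215  0.02778466] [0.26683042 7.3938122  0.79996899]
at [ 477.1 -131.1   46.7] slab [-92.9  -0.5] yaw 1.6 t 29.6333 w 87.9 F [-22.3   0.3   3.5]
```

Request:
arm_command(
  commands=[
    {"tx":0,"ty":0,"tz":0,"twist":-0.002},
    {"tx":0,"ty":0,"tz":-0.001,"twist":-0.004},
    {"tx":0,"ty":0,"tz":-0.002,"twist":-0.006},
    {"tx":0,"ty":0,"tz":-0.002,"twist":-0.006},
    {"tx":0,"ty":0,"tz":-0.002,"twist":-0.006},
    {"tx":0,"ty":0,"tz":-0.002,"twist":-0.006},
    {"tx":0,"ty":0,"tz":-0.002,"twist":-0.006},
    {"tx":0,"ty":0,"tz":-0.002,"twist":-0.006},
  ],
)

```text
t: 30.3
eef_pos: [0.4764, -0.131, 0.047]
ee_rot: [-3.14, 0.017, 0.045]
force: [-21.9, 1.8, 4.9]
width: 0.0873
gripper_force: 11.4
```

```bash
python3 -c "
from g import *
s=get_state();print(s['ee_rot'],s['moment']);plan()"
```

```text
[-3.14041134  0.01734196  0.04450204] [ 0.17085642  7.57470915 -1.27106201]
at [ 476.4 -131.    47. ] slab [-93.6  -0.4] yaw 2.5 t 30.3 w 87.3 F [-21.9   1.8   4.9]
```

Request:
arm_command(
  commands=[
    {"tx":0,"ty":0,"tz":0,"twist":0.002},
    {"tx":0.003,"ty":0,"tz":0,"twist":0.005},
    {"tx":0.006,"ty":0,"tz":-0.001,"twist":0.005},
    {"tx":0.008,"ty":0,"tz":-0.002,"twist":0.005},
    {"tx":0.01,"ty":0,"tz":-0.003,"twist":0.005},
    {"tx":0.012,"ty":0,"tz":-0.004,"twist":0.005},
    {"tx":0.012,"ty":0,"tz":-0.004,"twist":0.005},
    {"tx":0.012,"ty":0,"tz":-0.004,"twist":0.005},
  ],
)

```text
t: 30.97
eef_pos: [0.4771, -0.1311, 0.0472]
ee_rot: [-3.141, 0.022, 0.03]
force: [-27.6, -0.1, 2.8]
width: 0.0873
gripper_force: 13.7
```

```bash
python3 -c "
from g import *
s=get_state();print(s['ee_rot'],s['moment']);plan()"
```

```text
[-3.14106964  0.02191147  0.03048541] [ 0.1972549   9.07267768 -0.1512047 ]
at [ 477.1 -131.1   47.2] slab [-93.   -0.5] yaw 1.7 t 30.9667 w 87.3 F [-27.6  -0.1   2.8]
```

Request:
arm_command(
  commands=[
    {"tx":-0.02,"ty":0,"tz":0,"twist":0},
    {"tx":-0.06,"ty":0,"tz":0,"twist":0},
    {"tx":-0.12,"ty":0,"tz":0,"twist":0},
    {"tx":-0.14,"ty":0,"tz":-0.08,"twist":0},
    {"tx":-0.14,"ty":0,"tz":-0.2,"twist":0.03},
    {"tx":-0.14,"ty":0,"tz":-0.32,"twist":0.06},
    {"tx":-0.14,"ty":0,"tz":-0.42,"twist":0.09},
    {"tx":-0.1,"ty":0.06,"tz":-0.48,"twist":0.12},
  ],
)

```text
t: 31.63
eef_pos: [0.4665, -0.145, 0.1752]
ee_rot: [-3.139, -0.007, -0.345]
force: [-0.2, 0.4, -0.6]
width: 0.0877
gripper_force: 0.0
```

```bash
sed -i 's/^SL=.*/SL=[.5687,-.1275,1.73\/57.3]/' g.py; python3 -c "
from g import *
y=np.deg2rad(1.73-90)
plan((*S(0,-120),.16,y),(*S(0,-120),.046,y),(*S(0,-100),.046,y))"
```

```text
at [ 466.5 -145.   175.2] slab [-102.7  -14.4] yaw -19.8 t 31.6333 w 87.7 F [-0.2  0.4 -0.6]
[ 572. -247.  160.] {'tx': np.float64(0.537), 'ty': np.float64(0.243), 'tz': np.float64(0.061), 'twist': np.float64(0.381)}
[ 572. -247.   46.] {'tx': np.float64(0.0), 'ty': np.float64(-0.0), 'tz': np.float64(0.456), 'twist': np.float64(0.0)}
[ 572. -227.   46.] {'tx': np.float64(-0.08), 'ty': np.float64(-0.0), 'tz': np.float64(-0.0), 'twist': np.float64(0.0)}
```

Request:
arm_command(
  commands=[
    {"tx":0.08,"ty":0.03,"tz":0,"twist":0.038},
    {"tx":0.17,"ty":0.07,"tz":0,"twist":0.076},
    {"tx":0.27,"ty":0.12,"tz":0,"twist":0.114},
    {"tx":0.36,"ty":0.16,"tz":0,"twist":0.152},
    {"tx":0.44,"ty":0.2,"tz":0,"twist":0.19},
    {"tx":0.5,"ty":0.225,"tz":0,"twist":0.228},
    {"tx":0.53,"ty":0.24,"tz":0,"twist":0.266},
    {"tx":0.537,"ty":0.243,"tz":0,"twist":0.304},
  ],
)

```text
t: 32.3
eef_pos: [0.5735, -0.2496, 0.1713]
ee_rot: [-3.139, -0.002, -1.303]
force: [0.1, 0.8, -0.1]
width: 0.0877
gripper_force: 0.0
```

```bash
python3 -c "
from g import *
y=np.deg2rad(1.73-90)
plan((*S(0,-120),.11,y),(*S(0,-120),.046,y))"
```

```text
at [ 573.5 -249.6  171.3] slab [   1.1 -122.2] yaw -74.7 t 32.3 w 87.7 F [ 0.1  0.8 -0.1]
[ 572. -247.  110.] {'tx': np.float64(-0.009), 'ty': np.float64(0.002), 'tz': np.float64(0.245), 'twist': np.float64(0.076)}
[ 572. -247.   46.] {'tx': np.float64(0.0), 'ty': np.float64(-0.0), 'tz': np.float64(0.256), 'twist': np.float64(0.0)}
```

Request:
arm_command(
  commands=[
    {"tx":-0.004,"ty":0.002,"tz":0.02,"twist":0.037},
    {"tx":-0.006,"ty":0.002,"tz":0.06,"twist":0.074},
    {"tx":-0.006,"ty":0.002,"tz":0.14,"twist":0.076},
    {"tx":-0.006,"ty":0.002,"tz":0.24,"twist":0.076},
    {"tx":-0.006,"ty":0.002,"tz":0.34,"twist":0.076},
    {"tx":-0.006,"ty":0.002,"tz":0.42,"twist":0.076},
    {"tx":-0.006,"ty":0.002,"tz":0.47,"twist":0.076},
    {"tx":-0.006,"ty":0.002,"tz":0.49,"twist":0.076},
  ],
)

```text
t: 32.97
eef_pos: [0.5704, -0.2468, 0.0468]
ee_rot: [3.141, -0.0, -1.535]
force: [-0.8, -0.4, -0.8]
width: 0.0875
gripper_force: 0.0
```

```bash
python3 -c "
from g import *
y=np.deg2rad(1.73-90)
grab_frame('side');plan((*S(0,-120),.046,y),(*S(0,-100),.046,y))"
```

```text
at [ 570.4 -246.8   46.9] slab [  -1.9 -119.3] yaw -88.0 t 33.0167 w 87.5 F [-0.5 -0.6  0.2]
[ 572. -247.   46.] {'tx': np.float64(0.003), 'ty': np.float64(-0.008), 'tz': np.float64(0.004), 'twist': np.float64(0.002)}
[ 572. -227.   46.] {'tx': np.float64(-0.08), 'ty': np.float64(-0.0), 'tz': np.float64(-0.0), 'twist': np.float64(0.0)}
```

Request:
arm_command(
  commands=[
    {"tx":-0.01,"ty":-0.006,"tz":0,"twist":0.001},
    {"tx":-0.03,"ty":-0.008,"tz":0,"twist":0.001},
    {"tx":-0.05,"ty":-0.008,"tz":0,"twist":0.001},
    {"tx":-0.065,"ty":-0.008,"tz":0,"twist":0.001},
    {"tx":-0.075,"ty":-0.008,"tz":0,"twist":0.001},
    {"tx":-0.08,"ty":-0.008,"tz":0,"twist":0.001},
    {"tx":-0.085,"ty":-0.008,"tz":0,"twist":0.001},
    {"tx":-0.09,"ty":-0.008,"tz":0,"twist":0.001},
  ],
)

```text
t: 33.68
eef_pos: [0.5711, -0.2246, 0.0487]
ee_rot: [3.141, -0.001, -1.539]
force: [-3.0, -4.9, 3.3]
width: 0.0876
gripper_force: 3.6
```

Request:
arm_command(
  commands=[
    {"tx":-0.002,"ty":0,"tz":0,"twist":0},
    {"tx":-0.005,"ty":0,"tz":0,"twist":0},
    {"tx":-0.008,"ty":0,"tz":0,"twist":0},
    {"tx":-0.01,"ty":0,"tz":0,"twist":0},
    {"tx":-0.012,"ty":0,"tz":0,"twist":0},
    {"tx":-0.014,"ty":0,"tz":0,"twist":0},
    {"tx":-0.016,"ty":0,"tz":0,"twist":0},
    {"tx":-0.016,"ty":0,"tz":0,"twist":0},
  ],
)

```text
t: 34.35
eef_pos: [0.5711, -0.2215, 0.0487]
ee_rot: [3.141, -0.001, -1.539]
force: [-1.1, -8.5, 3.7]
width: 0.0875
gripper_force: 4.2
```

Request:
arm_command(
  commands=[
    {"tx":-0.002,"ty":0,"tz":0,"twist":0},
    {"tx":-0.004,"ty":0,"tz":0,"twist":0},
    {"tx":-0.006,"ty":0,"tz":0,"twist":0},
    {"tx":-0.008,"ty":0,"tz":0,"twist":0},
    {"tx":-0.01,"ty":0,"tz":-0.001,"twist":0},
    {"tx":-0.012,"ty":0,"tz":-0.002,"twist":0},
    {"tx":-0.012,"ty":0,"tz":-0.002,"twist":0},
    {"tx":-0.012,"ty":0,"tz":-0.002,"twist":0},
  ],
)

```text
t: 35.02
eef_pos: [0.5711, -0.22, 0.0492]
ee_rot: [3.142, -0.003, -1.539]
force: [-0.1, -18.4, -1.3]
width: 0.0875
gripper_force: 9.0
```

Request:
arm_command(
  commands=[
    {"tx":-0.002,"ty":0,"tz":0,"twist":0},
    {"tx":-0.004,"ty":0,"tz":-0.001,"twist":0},
    {"tx":-0.006,"ty":0,"tz":-0.001,"twist":0},
    {"tx":-0.008,"ty":0,"tz":-0.002,"twist":0},
    {"tx":-0.01,"ty":0,"tz":-0.002,"twist":0},
    {"tx":-0.01,"ty":0,"tz":-0.002,"twist":0},
    {"tx":-0.01,"ty":0,"tz":-0.002,"twist":0},
    {"tx":-0.01,"ty":0,"tz":-0.002,"twist":0},
  ],
)

```text
t: 35.68
eef_pos: [0.5711, -0.2197, 0.05]
ee_rot: [-3.142, -0.005, -1.539]
force: [0.5, -31.0, -1.1]
width: 0.0876
gripper_force: 15.3
```

```bash
python3 -c "
from g import *
s=get_state();print(s['ee_rot'],s['moment']);plan()"
```

```text
[-3.14154649 -0.00499739 -1.53932741] [-10.94563168   0.04678807   0.08997084]
at [ 571.1 -219.7   50. ] slab [ -0.4 -92.2] yaw -88.2 t 35.6833 w 87.6 F [  0.5 -31.   -1.1]
```

Request:
arm_command(
  commands=[
    {"tx":0.02,"ty":0,"tz":0,"twist":0},
    {"tx":0.05,"ty":0,"tz":0,"twist":0},
    {"tx":0.1,"ty":0,"tz":0,"twist":0},
    {"tx":0.13,"ty":0,"tz":-0.06,"twist":0},
    {"tx":0.14,"ty":0,"tz":-0.2,"twist":0},
    {"tx":0.14,"ty":0,"tz":-0.34,"twist":0},
    {"tx":0.14,"ty":0,"tz":-0.48,"twist":0},
    {"tx":0.14,"ty":0,"tz":-0.6,"twist":0},
  ],
)

```text
t: 36.35
eef_pos: [0.5726, -0.2501, 0.2018]
ee_rot: [-3.14, -0.0, -1.539]
force: [1.6, -0.3, -0.7]
width: 0.088
gripper_force: 0.0
```

Request:
arm_command(
  commands=[
    {"tx":0.15,"ty":0.1,"tz":-0.1,"twist":0},
    {"tx":0.3,"ty":0.2,"tz":-0.15,"twist":0},
    {"tx":0.45,"ty":0.3,"tz":-0.2,"twist":0},
    {"tx":0.6,"ty":0.4,"tz":-0.2,"twist":0},
    {"tx":0.75,"ty":0.5,"tz":-0.2,"twist":0},
    {"tx":0.9,"ty":0.6,"tz":-0.2,"twist":0},
    {"tx":1.0,"ty":0.65,"tz":-0.2,"twist":0},
    {"tx":1.0,"ty":0.65,"tz":-0.2,"twist":0},
  ],
)

```text
t: 37.02
eef_pos: [0.415, -0.5085, 0.2492]
ee_rot: [3.141, -0.0, -1.541]
force: [0.3, 1.4, -0.1]
width: 0.0874
gripper_force: 0.0
```

```bash
cat > fin.py <<'E'
from meas import *
from g import SL,toS
import sys
f={c:grab_frame(c) for c in("top","side")}
for c in f: save(c+sys.argv[1],f[c])
# fit white tops in the top view: bright regions inside the slab
S=8;x0,y0,x1,y1=335,140,460,245
g=cv2.resize(f["top"][y0:y1,x0:x1].min(2),None,fx=S,fy=S,interpolation=cv2.INTER_CUBIC)
home={"corner":(28,55.5,0),"far":(55.5,-27,90),"near":(-54.5,28,90),"last":(-27,-54.5,0)}
from h import w2px
# hole pocket centres (dark pocket on each top) by dark-region centroid
for n,(u,v,a) in home.items():
    P=np.array([w2px(q,"top") for q in sbox(SL,u/1e3,v/1e3,.074 if a==0 else .04,.04 if a==0 else .074,.075,.075)[::2]])
    lo=((P.min(0)+.5-[x0,y0])*S).astype(int);hi=((P.max(0)+.5-[x0,y0])*S).astype(int)
    w=g[lo[1]:hi[1],lo[0]:hi[0]];t,b=cv2.threshold(w,0,255,cv2.THRESH_BINARY_INV+cv2.THRESH_OTSU)
    k,l,st,ce=cv2.connectedComponentsWithStats(b);i=1+np.argmax(st[1:,4])
    rc=cv2.minAreaRect(np.argwhere(l==i)[:,::-1].astype(np.float32))
    c=(np.array(rc[0])+lo+.5)/S-.5+[x0,y0];p=px2w(c,"top",.075)
    print(n,"slab",toS(*p[:2]),"home",(u,v),"rect",np.round(np.array(rc[1])/S,1),round(rc[2],1))
s=get_state();print(s["t"],s["eef_pos"],s["force"])
E
python3 fin.py 8; python3 -c "
from h import *
for n in('chip1','scraper','corner_blank'):
  for c in('top','side'):
    for r in spot_point(n,c)[:5]:
      from g import toS
      print(n,c,np.round(r['uv'],1),round(r['score'],2),toS(*px2w(r['uv'],c,{'chip1':.003,'scraper':0}.get(n,.02))[:2]))"
```

```text
corner slab [29.1 53.9] home (28, 55.5) rect [26.8 12.7] 88.6
far slab [ 57.4 -27.8] home (55.5, -27) rect [12.2 26.6] 89.5
near slab [-53.4  26.8] home (-54.5, 28) rect [26.6 12. ] -0.0
last slab [-26.  -55.8] home (-27, -54.5) rect [26.9 12.3] 88.8
37.1167 [ 0.41576815 -0.50741245  0.24873229] [ 0.0685422   0.38690027 -0.00521927]
chip1 top [429.7 203.8] 0.51 [ -24.1 -120.6]
chip1 top [428.  215.3] 0.47 [ -54.3 -115. ]
chip1 top [432.1 198.2] 0.39 [  -9.4 -127.6]
chip1 side [369.4 314.4] 0.68 [ -49.9 -110.6]
chip1 side [391.1 305.1] 0.57 [  -1.1 -113. ]
chip1 side [383.9 315.1] 0.54 [ -26.3 -125.2]
scraper top [175.7 158.5] 0.94 [105.2 545.5]
scraper top [466.  199.2] 0.67 [ -12.9 -219. ]
scraper top [351.1 196. ] 0.36 [-0.5 85.2]
scraper side [411.4 357.4] 0.92 [ -30.9 -221.1]
scraper side [294.  128.5] 0.66 [104.8 560.5]
corner_blank top [364.4 181.6] 0.91 [34.2 51.8]
corner_blank side [359.1 237.4] 0.86 [29.5 58.3]
```

```bash
python3 - <<'E'
from h import *
from meas import sbox,inslab
SL=[.5687+.0013,-.1275-.0012,1.73/57.3]
im=cv2.imread("pics/top8.png").min(2).astype(np.float32)
def prof(u,v,ax):
    r=[]
    for d in np.arange(-10,10.1,1):
        vals=[]
        for e in np.arange(-5,5.1,1):
            a,b=(u+d,v+e) if ax=="x" else(u+e,v+d)
            x,y=inslab(SL,a/1e3,b/1e3);p=w2px([x,y,.075],"top")
            vals.append(cv2.getRectSubPix(im,(1,1),(float(p[0]),float(p[1])))[0,0])
        r.append(int(np.mean(vals)))
    return r
print("far/last",prof(28,-72,"x"),prof(28,-36,"x"))
print("corner/near",prof(-27,36,"x"),prof(-27,72,"x"))
print("near/last",prof(-74,-27,"y"),prof(-36,-27,"y"))
print("corner/far",prof(36,28,"y"),prof(74,28,"y"))
E
```

```text
far/last [93, 93, 92, 93, 94, 93, 92, 89, 74, 60, 65, 84, 101, 100, 98, 97, 96, 96, 97, 97, 97] [98, 98, 97, 98, 98, 99, 98, 97, 82, 62, 49, 71, 93, 100, 99, 99, 99, 99, 100, 100, 99]
corner/near [104, 105, 104, 103, 102, 102, 102, 105, 108, 101, 86, 71, 82, 92, 98, 99, 100, 100, 99, 99, 99] [104, 104, 104, 104, 103, 103, 104, 106, 109, 112, 114, 116, 119, 123, 127, 128, 130, 131, 132, 132, 133]
near/last [101, 101, 101, 101, 101, 101, 102, 101, 99, 97, 87, 76, 73, 84, 95, 97, 97, 97, 97, 97, 97] [97, 102, 102, 102, 101, 101, 99, 95, 92, 84, 76, 80, 91, 101, 100, 98, 98, 98, 98, 98, 98]
corner/far [109, 113, 117, 120, 123, 126, 130, 133, 137, 137, 137, 137, 137, 137, 136, 136, 136, 136, 137, 138, 139] [136, 136, 136, 137, 137, 138, 138, 136, 129, 123, 113, 102, 102, 118, 135, 137, 138, 138, 137, 137, 137]
```

```bash
python3 - <<'E'
from h import *
from meas import inslab
SL=[.5687+.0013,-.1275-.0012,1.73/57.3]
for f in("top6","top7","top8"):
    im=cv2.imread(f"pics/{f}.png").min(2).astype(np.float32)
    for v0 in(-42,-48):
        r=[]
        for d in np.arange(-14,12.1,1):
            vals=[]
            for e in np.arange(-3,3.1,1):
                x,y=inslab(SL,(28+d)/1e3,(v0+e)/1e3);p=w2px([x,y,.075],"top")
                vals.append(cv2.getRectSubPix(im,(1,1),(float(p[0]),float(p[1])))[0,0])
            r.append(np.mean(vals))
        r=np.array(r);b=np.median(r)
        print(f,v0,r.astype(int).tolist(),"deficit mm",round(np.clip(b-r-4,0,None).sum()/85,2))
E
```

```text
top6 -42 [150, 150, 151, 151, 152, 153, 154, 122, 81, 51, 54, 56, 80, 111, 136, 143, 150, 151, 151, 151, 151, 151, 151, 151, 145, 118, 92] deficit mm 6.58
top6 -48 [150, 149, 151, 152, 153, 153, 154, 117, 73, 46, 51, 56, 81, 109, 131, 141, 150, 151, 151, 150, 151, 151, 151, 151, 143, 116, 90] deficit mm 6.96
top7 -42 [151, 151, 151, 151, 151, 151, 151, 151, 152, 152, 151, 150, 137, 119, 111, 128, 145, 150, 151, 152, 152, 152, 152, 152, 150, 141, 131] deficit mm 1.39
top7 -48 [151, 151, 151, 151, 151, 151, 151, 151, 152, 152, 150, 149, 133, 114, 108, 128, 147, 151, 151, 152, 152, 152, 152, 152, 148, 138, 127] deficit mm 1.56
top8 -42 [95, 95, 95, 95, 96, 95, 94, 95, 96, 96, 96, 95, 79, 59, 50, 72, 93, 98, 99, 99, 99, 99, 100, 101, 100, 97, 93] deficit mm 1.25
top8 -48 [70, 65, 65, 66, 68, 71, 74, 80, 86, 90, 91, 92, 76, 57, 52, 73, 95, 98, 98, 98, 98, 98, 99, 100, 101, 100, 100] deficit mm 2.51
```

The seam between the far and last blanks sits in the same place as when it was pressed tight, to about 0.1 mm. All four blanks match home to within measurement noise, the chips are in the gutter and the scraper stands off the slab. Handing in.

```bash
python3 -c "
from station import *
print(job_done())"
```

```text
the job is handed in; nothing more can be done
None
```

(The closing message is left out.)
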